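# Change the cartridges of the bench water filter

## Robot

A 6-joint arm with a two-finger parallel gripper is mounted at the origin on the work surface. World frame = base frame: x ahead of the robot, y to its left, z up, the work surface at z = 0. Lengths are in m, angles in rad, forces in N, time in s.
With the tool pointing down it reaches from about 0.35 to 0.85 m from the base axis. Payload 8.1 kg.
Tool frame: the origin (TCP) lies at the centre of the arm's flange, where the gripper is bolted on; the fingertips stand 186 mm ahead of it and the grasp point (between the pads) lies 167 mm ahead of it; z points along the fingers, y is the line along which they close (so a half turn about z gives the same grasp; the last joint's range is limited). The gripper opens to 93 mm and grips with 3 to 60 N. Pads are 15 mm wide; open, the fingers measure 128 mm over their backs; the gripper's body (75 mm by 188 mm) begins 65 mm behind the grasp point.
Start: joints at [1.201, 0.13, 1.488, -0, 1.523, -0.085], TCP at [0.169, 0.576, 0.405] pointing down, gripper open.
Joint ranges: [-2.96, 2.96], [-0.89, 2.26], [0.02, 2.5], [-1.34, 4.48], [0, 2.73], [-2.66, 2.66]. Speed limits (rad/s): [2.39, 2.39, 2.79, 3.14, 3.14, 3.14].

## Interface

Orientations are given as a rotation vector (axis times angle).
In Python, from plant import read_state, read_camera, camera_params, robot gives the robot as it stands.
- The arm moves only by the tool carry_out, never from a script. Its argument "targets" is a list of rows, each an object of numbers: "hand": the opening in per cent of the stroke, from 0 (shut) to 100 (fully open); "x", "y", "z": the shift along the tool's x, y, z in m; "ax", "ay", "az": the turn, a rotation vector about the tool's x, y, z in rad. In form: [{"hand": .., "x": .., "y": .., "z": .., "ax": .., "ay": .., "az": ..}, ...]. A call has 1 to 8 rows; each row is the pose to reach, as a shift and turn from the pose commanded when the call began, along the tool's axes at that moment; what a row does not reach only later rows make up. A row lasts 1/8 s, in which the tool goes at most 62.5 mm and 10.7 degrees, less where a joint would pass 70% of its speed; a pose out of reach is approached as far as the arm can. A call with a gripper value outside its range is refused whole. The fingers move at their own pace and stop on an object; "newtons" is the grip in N (left out, the last holds). Time passes only in rows, so rows that repeat a pose let the fingers close. It gives the time, the measured TCP pose, the force, the opening and the grip force at its end, in the units of the state.
- read_state(): the state, without advancing time (a new reading comes with each control period).
- read_camera(name): name is "side" or "top" or "wrist"; returns (picture, depth): 480x640x3 uint8, blue, green, red; 480x640 float32, m along the optical axis (not along the pixel's ray), 0 where there is no reading.
- camera_params(name): a dict with "fx", "fy", "cx", "cy" (pixels), "k1" (the pictures are not rectified: a ray, as slopes to the right and down, at radius r is drawn at 1 + k1 r^2 times it, then the intrinsics apply), "position" and "rotation" of the camera in the world. Camera axes: x right, y up, looking along -z (the intrinsics and any distortion apply to the point x, -y, -z); pixel columns grow to the right and rows downward; lengths in m; the calibration is good to about 2 mm. A picture is of the moment at which its call begins: read the wrist's pose just before it. camera_params takes no time and is no camera call; for the wrist camera it gives the pose at the moment of the call.
- robot.close_job(): hands the job in; it is judged then, once.
The state is a dict: "t": time; "q": joint angles; "dq": joint speeds; "joint_torque": joint torques, N m; "tool_pos": TCP position; "orientation": TCP orientation; "force": force on the tool from outside, world axes, zero at the start; "wrist_torque": the same for the moment, N m; "opening": finger opening in m; "gripper_force": force on a finger pad.
Only numpy, scipy, OpenCV 4.12 (cv2) and the standard library are available. Lean on these libraries where they do the work, as an engineer would, in place of code of your own. Each camera call takes 0.05 s, during which the arm holds its last target. There are 200 camera calls.

## Task

Change the cartridges of the bench water filter. Lift the loose steel cover off by its knob and stand it on the black rubber mat, take every old cartridge still on the posts and leave it in the white enamel tray, then slide the three new cartridges standing on the bench fully down onto the posts, one on each. Finally put the cover back on the filter, fully home, and leave the other things on the bench alone.

Things in the scene. Friction and masses are not known exactly. Their poses are not given: they have to be found in the camera images.
- seat (a point): Filter base: a round cast aluminium base fixed to the bench (diameter 200 mm, top 40 mm above the bench) with three upright posts; its hose tails point to the robot's side. The point lies on the base's axis at the ledge, 30 mm above the bench, on which the cover's rim rests when home. Inside the ledge a raised disc 164 mm across at the ledge, 160 mm at its top, stands 10 mm proud and centres the cover.
- post0 (a point): Foot of one of three upright steel posts on the filter base: the point lies on the post's axis at the base's top face, 40 mm above the bench, where a cartridge's lower end rests. The post is 20 mm thick and rises 48 mm above this point, the last 12 mm tapering to 8 mm. The three posts stand in a triangle, 52 mm from the base's axis, 90 mm from each other. At the start some posts carry an old cartridge, under the cover.
- post1 (a point): Foot of one of three upright steel posts on the filter base: the point lies on the post's axis at the base's top face, 40 mm above the bench, where a cartridge's lower end rests. The post is 20 mm thick and rises 48 mm above this point, the last 12 mm tapering to 8 mm. The three posts stand in a triangle, 52 mm from the base's axis, 90 mm from each other.
- post2 (a point): Foot of one of three upright steel posts on the filter base: the point lies on the post's axis at the base's top face, 40 mm above the bench, where a cartridge's lower end rests. The post is 20 mm thick and rises 48 mm above this point, the last 12 mm tapering to 8 mm. The three posts stand in a triangle, 52 mm from the base's axis, 90 mm from each other.
- cover_knob (a point): Loose steel bell cover of the filter, 180 mm across, about 0.6 kg, open below, with a black round knob on top (32 mm thick, 30 mm high, on a short neck). The point is the middle of the knob; z is the cover's axis. The open rim lies 145 mm below this point, the top of the dome 26 mm below it; the mouth is 172 mm wide inside, the rim flange 198 mm across, and the cover is hollow 95 mm deep. At the start it is home on the base.
- old0_mid (a point): Old cartridge: a rigid pleated filter cartridge like a spool, 56 mm outside diameter, 64 mm tall, with a 27 mm through bore along its z axis (loose on the post), about 0.12 kg. The point is its centre, half-way up. At the start it sits fully down on one of the posts, under the cover. One to three of the three old ones are present, the rest are absent (None).
- old1_mid (a point): Old cartridge: a rigid pleated filter cartridge like a spool, 56 mm outside diameter, 64 mm tall, with a 27 mm through bore along its z axis (loose on the post), about 0.12 kg. The point is its centre, half-way up. At the start it sits fully down on one of the posts, under the cover. One to three of the three old ones are present, the rest are absent (None).
- old2_mid (a point): Old cartridge: a rigid pleated filter cartridge like a spool, 56 mm outside diameter, 64 mm tall, with a 27 mm through bore along its z axis (loose on the post), about 0.12 kg. The point is its centre, half-way up. At the start it sits fully down on one of the posts, under the cover. One to three of the three old ones are present, the rest are absent (None).
- new0_mid (a point): New cartridge, of the same make, size and look as the old ones (56 mm outside diameter, 64 mm tall, 27 mm through bore along z, about 0.12 kg). The point is its centre, half-way up. At the start it stands upright on the bench on the far side of the filter, in a row with a bottle and a flask. Fully down on a post, this point is 32 mm above the post's foot point.
- new1_mid (a point): New cartridge, of the same make, size and look as the old ones (56 mm outside diameter, 64 mm tall, 27 mm through bore along z, about 0.12 kg). The point is its centre, half-way up. At the start it stands upright on the bench on the far side of the filter, in a row with a bottle and a flask. Fully down on a post, this point is 32 mm above the post's foot point.
- new2_mid (a point): New cartridge, of the same make, size and look as the old ones (56 mm outside diameter, 64 mm tall, 27 mm through bore along z, about 0.12 kg). The point is its centre, half-way up. At the start it stands upright on the bench on the far side of the filter, in a row with a bottle and a flask. Fully down on a post, this point is 32 mm above the post's foot point.
- tray_floor (a point): Shallow white enamelled tray with a blue rim, fixed on the bench to the left or right of the filter: 270 mm long (x) by 170 mm wide (y) outside, walls 4 mm thick, rim 30 mm above the bench. The point is the centre of its inner floor, 4 mm above the bench; there is room for three cartridges in a row along x.
- mat_top (a point): Black ribbed rubber mat, 210 mm square, 4 mm thick, fixed on the bench on the other side of the filter from the tray; the point is the centre of its upper face.
- bottle: Amber reagent bottle standing in the far row, 62 mm across, 125 mm tall; origin under its base. Leave alone.
- flask: Conical glass flask standing in the far row, 70 mm across, 105 mm tall; origin under its base. Leave alone.
- jar: Small glass jar with a white lid, 48 mm across, 60 mm tall, between the robot and the filter; origin under its base. Leave alone.
- crucible: White porcelain crucible with a lid, 52 mm across, 52 mm tall, between the robot and the filter; origin under its base. Leave alone.
- wrench: Steel wrench lying at the back of the bench, 170 mm long; origin under its middle. Leave alone.

How it is judged:
By the outcome, as a careful person would: the job done as asked, in the order asked, and still so for the second after the job is handed in, with the robot touching nothing.
Of old0, old1, old2 only 1 to 3 are there at a start; the rules pass over those that are not, and their reading is None.
At some moment in a run one of new0, new1, new2 may be knocked a few centimetres aside while the robot is not near it.
It also fails if it takes over 210 s, if anything falls off the work surface, if the arm or the gripper's body presses on something with over 40 N, if the wrist force passes 120 N, or if a joint passes its speed limit or range.

## Working session

There is one attempt and no reset: what is moved stays moved. The work goes in short steps, Python scripts to look and compute and a tool call to move; the robot and the scene stay as the last step left them, time stands still between calls to the robot, and variables do not carry over. Pictures are saved under pics/ and viewed, at most 14 in all, crops included, and the job is handed in when it is done.

Besides the shell and the picture viewer there is one more tool, called by a JSON object that holds its "method" and its "body", one argument or row to a line. carry_out: Moves the arm, as the interface text tells. Its arguments: {"type":"object","properties":{"targets":{"type":"array","items":{"type":"object","properties":{"hand":{"type":"number"},"x":{"type":"number"},"y":{"type":"number"},"z":{"type":"number"},"ax":{"type":"number"},"ay":{"type":"number"},"az":{"type":"number"}}}},"newtons":{"type":"number"}},"required":["targets"]}

```bash
ls; mkdir -p pics
python3 - <<'E'
from plant import read_state, read_camera, camera_params
import cv2,numpy as np
print(read_state())
for n in ("top","side"):
    p=camera_params(n);print(n,p)
    im,d=read_camera(n);cv2.imwrite(f"pics/{n}0.png",im);np.save(f"{n}0.npy",d)
print(camera_params("wrist"))
E
```

```text
pics
{'t': 0.0, 'q': array([ 1.20061998e+00,  1.31149053e-01,  1.48923954e+00,  3.10591101e-05,
        1.52296995e+00, -8.53971487e-02]), 'dq': array([-5.55416636e-04, -1.13394345e-03, -1.14536334e-03, -1.14022328e-03,
       -1.09380363e-03,  6.94786945e-05]), 'joint_torque': array([-8.42901250e-05, -5.59843504e+01, -4.91755700e+01,  7.69131398e-02,
        3.54982086e-02, -1.14385659e-04]), 'tool_pos': array([0.16846096, 0.57564276, 0.40371619]), 'orientation': array([-4.45761375e-01, -3.10937271e+00,  2.69082253e-03]), 'force': array([-0.47194854,  0.69563091,  0.983418  ]), 'wrist_torque': array([-0.0006028 ,  0.02482005,  0.04370074]), 'gripper_force': 0.0, 'opening': 0.09280209161418682}
top {'fx': 584.2620344677696, 'fy': 584.2620344677696, 'cx': 318.19629405060033, 'cy': 236.596330174996, 'k1': 0.03528005779622871, 'position': array([0.4058576 , 0.00586022, 1.04672805]), 'rotation': array([ 0.13337536, -0.13650057, -1.56266415])}
side {'fx': 507.73100596776453, 'fy': 507.73100596776453, 'cx': 319.5758423017678, 'cy': 241.56860074719782, 'k1': -0.12693690964448423, 'position': array([0.36863909, 0.64743297, 0.69324362]), 'rotation': array([ 0.14926044, -1.24537139, -2.60145546])}
{'fx': 334.0674752704527, 'fy': 334.0674752704527, 'cx': 321.1289788433391, 'cy': 235.92645382657554, 'k1': -0.04203395638204836, 'position': array([0.09308659, 0.59810036, 0.38279632]), 'rotation': array([-0.24451874, -0.18099745,  1.27582532])}
```

View pics/top0.png

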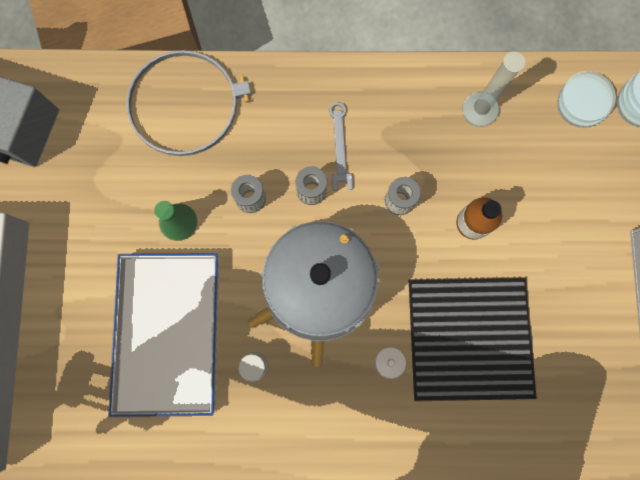

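View pics/side0.png

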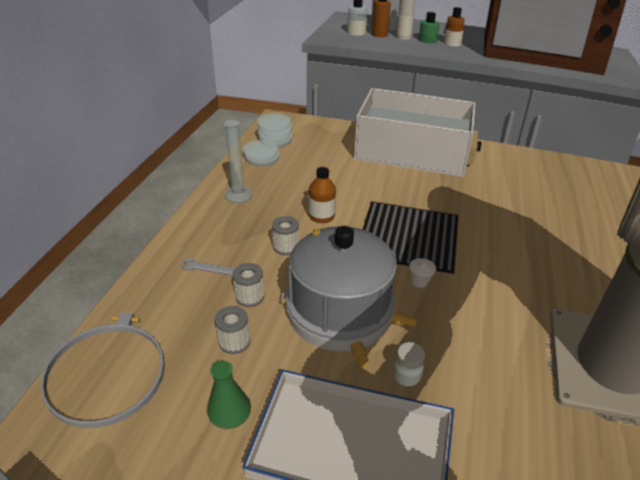

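```bash
cat > h.py <<'E'
import numpy as np, cv2
from scipy.spatial.transform import Rotation as R
from plant import read_state, read_camera, camera_params
def rays(uv,p):
    uv=np.asarray(uv,float).reshape(-1,1,2)
    K=np.array([[p['fx'],0,p['cx']],[0,p['fy'],p['cy']],[0,0,1.]])
    n=cv2.undistortPoints(uv,K,np.array([p['k1'],0,0,0.]))[:,0]
    d=np.c_[n[:,0],-n[:,1],-np.ones(len(n))]
    return d@R.from_rotvec(p['rotation']).as_matrix().T
def onplane(uv,p,z):
    d=rays(uv,p); o=p['position']; return o+d*((z-o[2])/d[:,2])[:,None]
def cloud(dep,p):
    v,u=np.mgrid[0:480,0:640]; d=rays(np.c_[u.ravel(),v.ravel()],p)
    P=p['position']+d*dep.reshape(-1,1); P[dep.ravel()<=0]=np.nan
    return P.reshape(480,640,3)
def look(n,name=None):
    p=camera_params(n); im,d=read_camera(n)
    if name: cv2.imwrite(f"pics/{name}.png",im)
    return im,cloud(d,p),p
def blobs(mask,mn=30):
    k,l,s,c=cv2.connectedComponentsWithStats(mask.astype(np.uint8))
    return [(l==i,s[i],c[i]) for i in range(1,k) if s[i][4]>=mn]
def circ(xy):
    A=np.c_[2*xy,np.ones(len(xy))];s=np.linalg.lstsq(A,(xy**2).sum(1),rcond=None)[0]
    return s[:2],np.sqrt(s[2]+s[:2]@s[:2])
def tcp():
    s=read_state(); return s['tool_pos'],R.from_rotvec(s['orientation']).as_matrix()
E
python3 - <<'E'
from h import *
np.set_printoptions(precision=4,suppress=True)
for n in("top","side"):
    p=camera_params(n);d=np.load(n+"0.npy");P=cloud(d,p);im=cv2.imread(f"pics/{n}0.png")
    Z=P[...,2];X=P[...,0];Y=P[...,1]
    area=(X>.2)&(X<.85)&(abs(Y)<.45)
    print(n,"bench",np.nanmedian(Z[area&(Z<.02)]), np.isnan(Z).mean())
    for lo,hi in((.168,.2),(.055,.075),(.045,.066)):
        for m,s,c in blobs(area&(Z>lo)&(Z<hi),60):
            q=P[m]; cnt=max(cv2.findContours(m.astype(np.uint8),0,1)[0],key=len)[:,0]
            zt=np.percentile(q[:,2],90); e=onplane(cnt,p,zt)[:,:2]; cc,r=circ(e)
            print(lo,s[4],c,"med",np.median(q,0),"ztop",zt,"circ",cc,r)
    # mat
    g=im.max(2)
    for m,s,c in blobs(area&(g<60)&(Z<.02),300): print("dark",s,onplane([c],p,.004))
    b=im.astype(int); m=(b[...,0]>b[...,2]+50)&area
    for m,s,c in blobs(m,200):
        u=np.argwhere(m)[:,::-1]; e=onplane(u,p,.03); print("blue",s,e.min(0),e.max(0),(e.min(0)+e.max(0))/2)
        print(cv2.minAreaRect((e[:,:2]*1000).astype(np.float32)))
E
```

```text
top bench -0.0008456719266559665 0.00400390625
0.168 483 [511.8075  64.3313] med [ 0.8278 -0.2962  0.1932] ztop 0.19561212092716201 circ [ 0.8253 -0.2943] 0.019555868630754602
0.168 372 [320.1371 273.3844] med [0.5002 0.0015 0.1878] ztop 0.19010560769475116 circ [0.4998 0.0014] 0.015427241973150485
0.055 96 [485.7604 100.0625] med [ 0.8206 -0.2895  0.0652] ztop 0.07297838424600678 circ [ 0.8243 -0.2922] 0.012238422957964807
0.055 618 [311.165  181.7136] med [0.6732 0.017  0.0624] ztop 0.06482431550972353 circ [0.673  0.0168] 0.027086728683919686
0.055 628 [246.8455 190.0446] med [0.658  0.1282 0.0625] ztop 0.06472746994719222 circ [0.6576 0.1278] 0.027140115511363676
0.055 634 [404.2555 192.235 ] med [ 0.6554 -0.1446  0.0626] ztop 0.06488225832652117 circ [ 0.6549 -0.1441] 0.027217296473893784
0.055 167 [471.7844 223.8323] med [ 0.5952 -0.2538  0.0654] ztop 0.07339705971364523 circ [ 0.6108 -0.272 ] 0.028790021295152266
0.055 187 [173.7219 218.0909] med [0.6044 0.2485 0.0632] ztop 0.07212129452134408 circ [0.6099 0.2549] 0.01629272550003456
0.055 531 [251.371  367.0659] med [0.3587 0
[... 3003 characters left out ...]
7] 0.032931824737907976
0.045 648 [247.1019 275.7068] med [0.6709 0.0255 0.062 ] ztop 0.0642454072104956 circ [0.6683 0.0282] 0.032091494801307574
0.045 822 [337.9927 318.7409] med [0.4825 0.0822 0.0554] ztop 0.06392329694999244 circ [0.4956 0.0187] 0.08437499352848667
0.045 782 [231.0499 320.9565] med [0.655  0.1368 0.0619] ztop 0.06450500352734766 circ [0.6526 0.1387] 0.030799104450034004
0.045 604 [410.3791 355.0447] med [0.3565 0.1218 0.0592] ztop 0.06079585824233015 circ [0.3566 0.1227] 0.02407102887158955
0.045 389 [226.2571 396.8997] med [0.6019 0.2754 0.0545] ztop 0.06361909916307237 circ [0.604  0.2727] 0.018978704903705883
dark [ 396  207   63   67 2866] [[ 0.3575 -0.2536  0.004 ]]
```

```bash
cat >> h.py <<'E'
def plan(g,yaw=0.):
    """tool-frame shift+turn bringing the grasp point to world g, tool down, closing line at yaw from world Y"""
    t,M=tcp(); G=R.from_euler('z',yaw).as_matrix()@np.diag([-1.,1,-1])
    sh=M.T@(np.array(g)+[0,0,.167]-t); tu=R.from_matrix(M.T@G).as_rotvec()
    print("shift",sh.round(4),"turn",tu.round(4))
E
python3 - <<'E'
from h import *
np.set_printoptions(precision=4,suppress=True)
p=camera_params("top");im=cv2.imread("pics/top0.png");g=im.max(2)
P=cloud(np.load("top0.npy"),p)
m=np.zeros((480,640),np.uint8);m[265:410,400:545]=(g[265:410,400:545]<70)
m=cv2.morphologyEx(m,cv2.MORPH_OPEN,np.ones((3,3)))
u=np.argwhere(m)[:,::-1];e=onplane(u,p,.004)[:,:2]
print("mat",cv2.minAreaRect((e*1000).astype(np.float32)))
c=onplane([(118,254),(217,254),(110,415),(213,415)],p,.03);print("tray",c,c.mean(0))
plan((.4998,.0014,.30));t,M=tcp();print(M)
E
```

```text
mat ((407.7701721191406, -264.15313720703125), (207.8845672607422, 209.72972106933594), 1.250675082206726)
tray [[0.5501 0.3541 0.03  ]
 [0.5507 0.1816 0.03  ]
 [0.2797 0.3495 0.03  ]
 [0.2794 0.1787 0.03  ]] [0.415 0.266 0.03 ]
shift [-0.4793 -0.4581 -0.0625] turn [-0.0016 -0.0004 -0.2848]
[[-0.9597  0.281  -0.0006]
 [ 0.281   0.9597 -0.0016]
 [ 0.0001 -0.0017 -1.    ]]
```

{"method": "carry_out", "body": {
  "targets": [
    {"hand": 60,"x": -0.4793,"y": -0.4581,"z": -0.0625,"az": -0.2848,"ax": -0.0016},
    {"hand": 60,"x": -0.4793,"y": -0.4581,"z": -0.0625,"az": -0.2848,"ax": -0.0016},
    {"hand": 60,"x": -0.4793,"y": -0.4581,"z": -0.0625,"az": -0.2848,"ax": -0.0016},
    {"hand": 60,"x": -0.4793,"y": -0.4581,"z": -0.0625,"az": -0.2848,"ax": -0.0016},
    {"hand": 60,"x": -0.4793,"y": -0.4581,"z": -0.0625,"az": -0.2848,"ax": -0.0016},
    {"hand": 60,"x": -0.4793,"y": -0.4581,"z": -0.0625,"az": -0.2848,"ax": -0.0016},
    {"hand": 60,"x": -0.4793,"y": -0.4581,"z": -0.0625,"az": -0.2848,"ax": -0.0016},
    {"hand": 60,"x": -0.4793,"y": -0.4581,"z": -0.0625,"az": -0.2848,"ax": -0.0016}
  ]
}}

```text
schema error: expected keys hand, x, y, z, ax, ay, az
```

```bash
python3 -c "
from h import *
plan((.4998,.0014,.25))"
```

```text
shift [-0.4793 -0.458  -0.0125] turn [-0.0016 -0.0004 -0.2848]
```

All keys are needed; resend.

{"method": "carry_out", "body": {
  "targets": [
    {"hand": 60,"x": -0.479,"y": -0.458,"z": -0.062,"ax": -0.002,"ay": 0,"az": -0.285},
    {"hand": 60,"x": -0.479,"y": -0.458,"z": -0.062,"ax": -0.002,"ay": 0,"az": -0.285},
    {"hand": 60,"x": -0.479,"y": -0.458,"z": -0.062,"ax": -0.002,"ay": 0,"az": -0.285},
    {"hand": 60,"x": -0.479,"y": -0.458,"z": -0.062,"ax": -0.002,"ay": 0,"az": -0.285},
    {"hand": 60,"x": -0.479,"y": -0.458,"z": -0.062,"ax": -0.002,"ay": 0,"az": -0.285},
    {"hand": 60,"x": -0.479,"y": -0.458,"z": -0.062,"ax": -0.002,"ay": 0,"az": -0.285},
    {"hand": 60,"x": -0.479,"y": -0.458,"z": -0.062,"ax": -0.002,"ay": 0,"az": -0.285},
    {"hand": 60,"x": -0.479,"y": -0.458,"z": -0.062,"ax": -0.002,"ay": 0,"az": -0.285}
  ]
}}

```text
t: 1.1
tool_pos: [0.4177, 0.1426, 0.4514]
orientation: [-0.0, 3.141, 0.003]
force: [1.6, 0.1, 0.3]
opening: 0.0554
gripper_force: 0.0
```

```bash
python3 -c "
from h import *
plan((.4998,.0014,.23))"
```

```text
shift [-0.0821 -0.1414  0.0541] turn [0.0021 0.0005 0.0003]
```

{"method": "carry_out", "body": {
  "targets": [
    {"hand": 60,"x": -0.08,"y": -0.14,"z": 0.0,"ax": 0,"ay": 0,"az": 0},
    {"hand": 60,"x": -0.08,"y": -0.14,"z": 0.0,"ax": 0,"ay": 0,"az": 0},
    {"hand": 60,"x": -0.08,"y": -0.14,"z": 0.054,"ax": 0,"ay": 0,"az": 0},
    {"hand": 60,"x": -0.08,"y": -0.14,"z": 0.054,"ax": 0,"ay": 0,"az": 0},
    {"hand": 60,"x": -0.08,"y": -0.14,"z": 0.054,"ax": 0,"ay": 0,"az": 0},
    {"hand": 60,"x": -0.08,"y": -0.14,"z": 0.054,"ax": 0,"ay": 0,"az": 0},
    {"hand": 60,"x": -0.08,"y": -0.14,"z": 0.054,"ax": 0,"ay": 0,"az": 0}
  ]
}}

```text
t: 1.98
tool_pos: [0.4974, 0.0056, 0.3987]
orientation: [-0.003, 3.139, 0.003]
force: [0.1, -0.4, 0.1]
opening: 0.0557
gripper_force: 0.0
```

```bash
python3 -c "
from h import *
plan((.4998,.0014,.176))
print(read_state()['force'])"
```

```text
shift [-0.0023 -0.0043  0.0557] turn [0.0018 0.003  0.0018]
[ 0.10698247 -0.42872636  0.14939061]
```

{"method": "carry_out", "body": {
  "targets": [
    {"hand": 60,"x": -0.002,"y": -0.004,"z": 0.03,"ax": 0.002,"ay": 0.003,"az": 0},
    {"hand": 60,"x": -0.002,"y": -0.004,"z": 0.056,"ax": 0.002,"ay": 0.003,"az": 0},
    {"hand": 60,"x": -0.002,"y": -0.004,"z": 0.056,"ax": 0.002,"ay": 0.003,"az": 0},
    {"hand": 60,"x": -0.002,"y": -0.004,"z": 0.056,"ax": 0.002,"ay": 0.003,"az": 0},
    {"hand": 20,"x": -0.002,"y": -0.004,"z": 0.056,"ax": 0.002,"ay": 0.003,"az": 0},
    {"hand": 20,"x": -0.002,"y": -0.004,"z": 0.056,"ax": 0.002,"ay": 0.003,"az": 0},
    {"hand": 20,"x": -0.002,"y": -0.004,"z": 0.056,"ax": 0.002,"ay": 0.003,"az": 0},
    {"hand": 20,"x": -0.002,"y": -0.004,"z": 0.056,"ax": 0.002,"ay": 0.003,"az": 0}
  ],
  "newtons": 45
}}

```text
t: 2.98
tool_pos: [0.4994, 0.0007, 0.3416]
orientation: [0.0, -3.14, 0.0]
force: [-0.6, -0.6, 3.4]
opening: 0.0312
gripper_force: 45.0
```

{"method": "carry_out", "body": {
  "targets": [
    {"hand": 20,"x": 0,"y": 0,"z": 0,"ax": 0,"ay": 0,"az": 0},
    {"hand": 20,"x": 0,"y": 0,"z": -0.01,"ax": 0,"ay": 0,"az": 0},
    {"hand": 20,"x": 0,"y": 0,"z": -0.03,"ax": 0,"ay": 0,"az": 0},
    {"hand": 20,"x": 0,"y": 0,"z": -0.06,"ax": 0,"ay": 0,"az": 0},
    {"hand": 20,"x": 0,"y": 0,"z": -0.1,"ax": 0,"ay": 0,"az": 0},
    {"hand": 20,"x": 0,"y": 0,"z": -0.12,"ax": 0,"ay": 0,"az": 0},
    {"hand": 20,"x": 0,"y": 0,"z": -0.12,"ax": 0,"ay": 0,"az": 0}
  ]
}}

```text
t: 3.85
tool_pos: [0.4999, 0.0008, 0.4621]
orientation: [0.0, -3.141, 0.0]
force: [0.1, -0.6, -5.6]
opening: 0.031
gripper_force: 45.0
```

```bash
python3 -c "
from h import *
plan((.4075,-.264,.20));s=read_state();print(s['tool_pos'],s['gripper_force'])"
```

```text
shift [ 0.0924 -0.2647  0.0952] turn [-0.0002 -0.0005  0.0002]
[0.49988065 0.00078732 0.46207479] 44.99838503077626
```

{"method": "carry_out", "body": {
  "targets": [
    {"hand": 20,"x": 0.013,"y": -0.038,"z": 0,"ax": 0,"ay": 0,"az": 0},
    {"hand": 20,"x": 0.03,"y": -0.085,"z": 0,"ax": 0,"ay": 0,"az": 0},
    {"hand": 20,"x": 0.047,"y": -0.135,"z": 0,"ax": 0,"ay": 0,"az": 0},
    {"hand": 20,"x": 0.064,"y": -0.185,"z": 0,"ax": 0,"ay": 0,"az": 0},
    {"hand": 20,"x": 0.081,"y": -0.232,"z": 0,"ax": 0,"ay": 0,"az": 0},
    {"hand": 20,"x": 0.092,"y": -0.264,"z": 0,"ax": 0,"ay": 0,"az": 0},
    {"hand": 20,"x": 0.092,"y": -0.264,"z": 0.03,"ax": 0,"ay": 0,"az": 0},
    {"hand": 20,"x": 0.092,"y": -0.264,"z": 0.06,"ax": 0,"ay": 0,"az": 0}
  ]
}}

```text
t: 4.85
tool_pos: [0.4067, -0.2635, 0.3982]
orientation: [-0.002, -3.137, -0.003]
force: [0.1, 0.3, -7.1]
opening: 0.0311
gripper_force: 45.0
```

{"method": "carry_out", "body": {
  "targets": [
    {"hand": 20,"x": 0,"y": 0,"z": 0.03,"ax": 0,"ay": 0,"az": 0},
    {"hand": 20,"x": 0,"y": 0,"z": 0.06,"ax": 0,"ay": 0,"az": 0},
    {"hand": 20,"x": 0,"y": 0,"z": 0.072,"ax": 0,"ay": 0,"az": 0},
    {"hand": 20,"x": 0,"y": 0,"z": 0.072,"ax": 0,"ay": 0,"az": 0},
    {"hand": 20,"x": 0,"y": 0,"z": 0.08,"ax": 0,"ay": 0,"az": 0},
    {"hand": 20,"x": 0,"y": 0,"z": 0.08,"ax": 0,"ay": 0,"az": 0}
  ]
}}

```text
t: 5.6
tool_pos: [0.4074, -0.2633, 0.3216]
orientation: [0.0, -3.139, 0.001]
force: [0.3, -0.0, -5.6]
opening: 0.0311
gripper_force: 45.0
```

```bash
python3 -c "
from h import *
plan((.4075,-.264,.1486));s=read_state();print(s['tool_pos'],s['force'])"
```

```text
shift [-0.0001 -0.0007  0.006 ] turn [-0.0003 -0.0023  0.0003]
[ 0.40737968 -0.26328144  0.32156034] [ 0.30322546 -0.02923172 -5.61666113]
```

{"method": "carry_out", "body": {
  "targets": [
    {"hand": 20,"x": 0,"y": -0.001,"z": 0.004,"ax": 0,"ay": 0,"az": 0},
    {"hand": 20,"x": 0,"y": -0.001,"z": 0.006,"ax": 0,"ay": 0,"az": 0},
    {"hand": 20,"x": 0,"y": -0.001,"z": 0.006,"ax": 0,"ay": 0,"az": 0},
    {"hand": 50,"x": 0,"y": -0.001,"z": 0.006,"ax": 0,"ay": 0,"az": 0},
    {"hand": 70,"x": 0,"y": -0.001,"z": 0.006,"ax": 0,"ay": 0,"az": 0},
    {"hand": 70,"x": 0,"y": -0.001,"z": -0.03,"ax": 0,"ay": 0,"az": 0},
    {"hand": 70,"x": 0,"y": -0.001,"z": -0.09,"ax": 0,"ay": 0,"az": 0},
    {"hand": 70,"x": 0,"y": 0.02,"z": -0.12,"ax": 0,"ay": 0,"az": 0}
  ]
}}

```text
t: 6.6
tool_pos: [0.4079, -0.2439, 0.4454]
orientation: [0.002, 3.14, -0.005]
force: [0.7, 0.1, 0.0]
opening: 0.0652
gripper_force: 0.0
```

```bash
cat > find.py <<'E'
from h import *
np.set_printoptions(precision=4,suppress=True)
def find(im,P,p):
    Z,X,Y=P[...,2],P[...,0],P[...,1]
    A=(X>.25)&(X<.78)&(abs(Y)<.42)
    for lab,lo,hi,ar in(("bench",.055,.068,A&(X>.6)),("tray",.058,.072,A&(Y>.17)&(X<.57)),("posttop",.094,.108,A&(abs(Y)<.12)&(X<.62)),("bare",.07,.0925,A&(abs(Y)<.12)&(X<.62)),("knob",.14,.2,A)):
        for m,s,c in blobs(ar&(Z>lo)&(Z<hi),40):
            cnt=max(cv2.findContours(m.astype(np.uint8),0,1)[0],key=len)[:,0]
            zt=np.percentile(P[m][:,2],80); cc,r=circ(onplane(cnt,p,zt)[:,:2])
            print(lab,s[4],c.round(),"med",np.median(P[m],0),"zt",round(zt,4),"circ",cc,round(r,4))
if __name__=="__main__":
    import sys
    find(*look("top",sys.argv[1]))
    s=read_state();print(s['t'],s['tool_pos'],s['force'])
E
python3 find.py top1
```

```text
bench 615 [311. 182.] med [0.6731 0.017  0.0626] zt 0.0641 circ [0.6733 0.0168] 0.0271
bench 629 [247. 190.] med [0.6583 0.128  0.0623] zt 0.0639 circ [0.6578 0.1278] 0.0271
bench 634 [404. 192.] med [ 0.6556 -0.1444  0.0625] zt 0.0641 circ [ 0.6551 -0.1442] 0.0273
bench 79 [178. 216.] med [0.6113 0.2445 0.0621] zt 0.0656 circ [0.6133 0.2513] 0.0127
posttop 707 [336. 251.] med [ 0.5457 -0.025   0.1025] zt 0.1039 circ [ 0.5452 -0.0254] 0.0271
posttop 719 [288. 278.] med [0.5016 0.053  0.1025] zt 0.1038 circ [0.5016 0.0529] 0.0271
posttop 724 [336. 307.] med [ 0.4553 -0.0247  0.1024] zt 0.1038 circ [ 0.4558 -0.024 ] 0.0269
bare 112 [336. 254.] med [ 0.5449 -0.0255  0.0796] zt 0.0844 circ [ 0.5444 -0.0251] 0.0092
bare 115 [289. 280.] med [0.5009 0.0526 0.0795] zt 0.0849 circ [0.5008 0.0528] 0.0093
bare 116 [335. 308.] med [ 0.455  -0.0237  0.0802] zt 0.0851 circ [ 0.4552 -0.0239] 0.0092
6.65 [ 0.4084 -0.242   0.449 ] [2.6497 0.7216 2.8798]
```

View pics/top1.png

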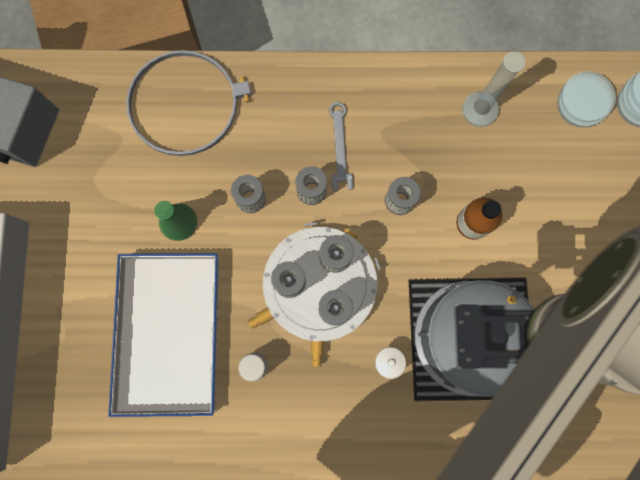

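```bash
python3 -c "
from h import *
plan((.501,.053,.18))"
```

```text
shift [-0.0921  0.2954  0.1012] turn [-0.0045  0.0052  0.0001]
```

{"method": "carry_out", "body": {
  "targets": [
    {"hand": 80,"x": -0.092,"y": 0.295,"z": 0,"ax": 0,"ay": 0,"az": 0},
    {"hand": 80,"x": -0.092,"y": 0.295,"z": 0,"ax": 0,"ay": 0,"az": 0},
    {"hand": 80,"x": -0.092,"y": 0.295,"z": 0,"ax": 0,"ay": 0,"az": 0},
    {"hand": 80,"x": -0.092,"y": 0.295,"z": 0,"ax": 0,"ay": 0,"az": 0},
    {"hand": 80,"x": -0.092,"y": 0.295,"z": 0.03,"ax": 0,"ay": 0,"az": 0},
    {"hand": 80,"x": -0.092,"y": 0.295,"z": 0.09,"ax": 0,"ay": 0,"az": 0},
    {"hand": 80,"x": -0.092,"y": 0.295,"z": 0.09,"ax": 0,"ay": 0,"az": 0},
    {"hand": 80,"x": -0.092,"y": 0.295,"z": 0.09,"ax": 0,"ay": 0,"az": 0}
  ],
  "newtons": 20
}}

```text
t: 7.65
tool_pos: [0.4998, 0.0513, 0.3531]
orientation: [-0.001, -3.14, 0.0]
force: [-0.4, -0.4, 0.6]
opening: 0.0739
gripper_force: 0.0
```

```bash
python3 -c "
from h import *
plan((.501,.053,.089));print(read_state()['opening'])"
```

```text
shift [-0.0013  0.0017  0.0971] turn [-0.0002 -0.0011 -0.0004]
0.07393871432881327
```

{"method": "carry_out", "body": {
  "targets": [
    {"hand": 80,"x": -0.001,"y": 0.002,"z": 0.05,"ax": 0,"ay": -0.001,"az": 0},
    {"hand": 80,"x": -0.001,"y": 0.002,"z": 0.08,"ax": 0,"ay": -0.001,"az": 0},
    {"hand": 80,"x": -0.001,"y": 0.002,"z": 0.097,"ax": 0,"ay": -0.001,"az": 0},
    {"hand": 80,"x": -0.001,"y": 0.002,"z": 0.097,"ax": 0,"ay": -0.001,"az": 0},
    {"hand": 50,"x": -0.001,"y": 0.002,"z": 0.097,"ax": 0,"ay": -0.001,"az": 0},
    {"hand": 50,"x": -0.001,"y": 0.002,"z": 0.097,"ax": 0,"ay": -0.001,"az": 0},
    {"hand": 50,"x": -0.001,"y": 0.002,"z": 0.097,"ax": 0,"ay": -0.001,"az": 0}
  ]
}}

```text
t: 8.52
tool_pos: [0.5008, 0.0537, 0.2557]
orientation: [-0.0, 3.141, -0.001]
force: [-0.0, -0.9, 7.4]
opening: 0.0565
gripper_force: 20.0
```

{"method": "carry_out", "body": {
  "targets": [
    {"hand": 50,"x": 0,"y": 0,"z": -0.03,"ax": 0,"ay": 0,"az": 0},
    {"hand": 50,"x": 0,"y": 0,"z": -0.07,"ax": 0,"ay": 0,"az": 0},
    {"hand": 50,"x": 0,"y": 0,"z": -0.11,"ax": 0,"ay": 0,"az": 0},
    {"hand": 50,"x": 0.06,"y": 0.07,"z": -0.11,"ax": 0,"ay": 0,"az": 0},
    {"hand": 50,"x": 0.12,"y": 0.14,"z": -0.11,"ax": 0,"ay": 0,"az": 0},
    {"hand": 50,"x": 0.17,"y": 0.212,"z": -0.11,"ax": 0,"ay": 0,"az": 0},
    {"hand": 50,"x": 0.17,"y": 0.212,"z": -0.11,"ax": 0,"ay": 0,"az": 0},
    {"hand": 50,"x": 0.17,"y": 0.212,"z": -0.08,"ax": 0,"ay": 0,"az": 0}
  ]
}}

```text
t: 9.52
tool_pos: [0.3289, 0.2684, 0.3367]
orientation: [-0.006, 3.139, 0.006]
force: [0.2, -0.3, -1.4]
opening: 0.0564
gripper_force: 20.0
```

```bash
python3 -c "
from h import *
plan((.331,.266,.054));print(read_state()['opening'])"
```

```text
shift [-0.0018 -0.0028  0.1157] turn [0.0037 0.0028 0.0036]
0.05639274305886516
```

{"method": "carry_out", "body": {
  "targets": [
    {"hand": 50,"x": 0,"y": 0,"z": 0.05,"ax": 0,"ay": 0,"az": 0},
    {"hand": 50,"x": 0,"y": 0,"z": 0.09,"ax": 0,"ay": 0,"az": 0},
    {"hand": 50,"x": 0,"y": 0,"z": 0.11,"ax": 0,"ay": 0,"az": 0},
    {"hand": 50,"x": 0,"y": 0,"z": 0.115,"ax": 0,"ay": 0,"az": 0},
    {"hand": 50,"x": 0,"y": 0,"z": 0.115,"ax": 0,"ay": 0,"az": 0},
    {"hand": 80,"x": 0,"y": 0,"z": 0.115,"ax": 0,"ay": 0,"az": 0},
    {"hand": 80,"x": 0,"y": 0,"z": 0.115,"ax": 0,"ay": 0,"az": 0},
    {"hand": 80,"x": 0,"y": 0,"z": 0.115,"ax": 0,"ay": 0,"az": 0}
  ]
}}

```text
t: 10.52
tool_pos: [0.33, 0.2658, 0.2196]
orientation: [0.0, -3.14, -0.0]
force: [0.6, 0.9, -0.5]
opening: 0.0743
gripper_force: 0.0
```

{"method": "carry_out", "body": {
  "targets": [
    {"hand": 80,"x": 0,"y": 0,"z": -0.05,"ax": 0,"ay": 0,"az": 0},
    {"hand": 80,"x": 0,"y": 0,"z": -0.11,"ax": 0,"ay": 0,"az": 0},
    {"hand": 80,"x": -0.03,"y": -0.06,"z": -0.13,"ax": 0,"ay": 0,"az": 0},
    {"hand": 80,"x": -0.06,"y": -0.12,"z": -0.13,"ax": 0,"ay": 0,"az": 0},
    {"hand": 80,"x": -0.09,"y": -0.18,"z": -0.13,"ax": 0,"ay": 0,"az": 0},
    {"hand": 80,"x": -0.11,"y": -0.23,"z": -0.13,"ax": 0,"ay": 0,"az": 0},
    {"hand": 80,"x": -0.124,"y": -0.29,"z": -0.13,"ax": 0,"ay": 0,"az": 0},
    {"hand": 80,"x": -0.124,"y": -0.29,"z": -0.13,"ax": 0,"ay": 0,"az": 0}
  ]
}}

```text
t: 11.52
tool_pos: [0.4547, -0.0277, 0.3492]
orientation: [-0.008, -3.14, 0.001]
force: [-0.4, 0.6, -0.2]
opening: 0.0743
gripper_force: 0.0
```

{"method": "carry_out", "body": {
  "targets": [
    {"hand": 80,"x": 0,"y": 0,"z": 0.02,"ax": 0,"ay": 0,"az": 0},
    {"hand": 80,"x": 0,"y": 0,"z": 0.02,"ax": 0,"ay": 0,"az": 0},
    {"hand": 80,"x": 0,"y": 0,"z": 0.02,"ax": 0,"ay": 0,"az": 0}
  ]
}}

```text
t: 11.9
tool_pos: [0.4541, -0.0235, 0.3296]
orientation: [0.002, -3.14, -0.0]
force: [-0.3, 0.0, -0.2]
opening: 0.0746
gripper_force: 0.0
```

```bash
python3 find.py top2; python3 -c "
from h import *
plan((.455,-.0243,.089));print(read_state()['opening'])"
```

```text
bench 620 [311. 182.] med [0.6736 0.017  0.0626] zt 0.0641 circ [0.6733 0.0168] 0.0271
bench 629 [247. 190.] med [0.6578 0.1285 0.0624] zt 0.0639 circ [0.6578 0.1279] 0.0272
bench 626 [404. 192.] med [ 0.6555 -0.1446  0.0625] zt 0.0641 circ [ 0.6552 -0.1442] 0.0272
bench 45 [465. 214.] med [ 0.6169 -0.2472  0.0597] zt 0.0643 circ [ 0.6146 -0.2703] 0.0258
bench 82 [178. 215.] med [0.6131 0.2447 0.0616] zt 0.0656 circ [0.6135 0.2516] 0.013
tray 753 [157. 386.] med [0.3292 0.2655 0.066 ] zt 0.0675 circ [0.3299 0.265 ] 0.027
knob 462 [495. 337.] med [ 0.409  -0.2601  0.1612] zt 0.1631 circ [ 0.4089 -0.2595] 0.0172
11.95 [ 0.4543 -0.0235  0.3299] [ 0.0889  0.0256 -0.0939]
shift [-0.0008 -0.0008  0.0739] turn [-0.     -0.0009  0.0014]
0.0743741492384509
```

{"method": "carry_out", "body": {
  "targets": [
    {"hand": 80,"x": -0.001,"y": -0.001,"z": 0.04,"ax": 0,"ay": 0,"az": 0},
    {"hand": 80,"x": -0.001,"y": -0.001,"z": 0.065,"ax": 0,"ay": 0,"az": 0},
    {"hand": 80,"x": -0.001,"y": -0.001,"z": 0.074,"ax": 0,"ay": 0,"az": 0},
    {"hand": 80,"x": -0.001,"y": -0.001,"z": 0.074,"ax": 0,"ay": 0,"az": 0},
    {"hand": 50,"x": -0.001,"y": -0.001,"z": 0.074,"ax": 0,"ay": 0,"az": 0},
    {"hand": 50,"x": -0.001,"y": -0.001,"z": 0.074,"ax": 0,"ay": 0,"az": 0},
    {"hand": 50,"x": -0.001,"y": -0.001,"z": 0.074,"ax": 0,"ay": 0,"az": 0}
  ]
}}

```text
t: 12.82
tool_pos: [0.4556, -0.0252, 0.2562]
orientation: [-0.0, 3.141, -0.0]
force: [-0.7, 0.7, 5.8]
opening: 0.056
gripper_force: 20.0
```

{"method": "carry_out", "body": {
  "targets": [
    {"hand": 50,"x": 0,"y": 0,"z": -0.03,"ax": 0,"ay": 0,"az": 0},
    {"hand": 50,"x": 0,"y": 0,"z": -0.07,"ax": 0,"ay": 0,"az": 0},
    {"hand": 50,"x": 0,"y": 0,"z": -0.11,"ax": 0,"ay": 0,"az": 0},
    {"hand": 50,"x": 0.01,"y": 0.06,"z": -0.13,"ax": 0,"ay": 0,"az": 0},
    {"hand": 50,"x": 0.02,"y": 0.12,"z": -0.13,"ax": 0,"ay": 0,"az": 0},
    {"hand": 50,"x": 0.03,"y": 0.18,"z": -0.13,"ax": 0,"ay": 0,"az": 0},
    {"hand": 50,"x": 0.04,"y": 0.24,"z": -0.12,"ax": 0,"ay": 0,"az": 0},
    {"hand": 50,"x": 0.04,"y": 0.29,"z": -0.1,"ax": 0,"ay": 0,"az": 0}
  ]
}}

```text
t: 13.82
tool_pos: [0.4145, 0.2671, 0.3561]
orientation: [-0.002, 3.141, 0.002]
force: [0.7, -0.3, -0.0]
opening: 0.0562
gripper_force: 20.0
```

{"method": "carry_out", "body": {
  "targets": [
    {"hand": 50,"x": 0,"y": 0,"z": 0.04,"ax": 0,"ay": 0,"az": 0},
    {"hand": 50,"x": 0,"y": 0,"z": 0.09,"ax": 0,"ay": 0,"az": 0},
    {"hand": 50,"x": 0,"y": 0,"z": 0.12,"ax": 0,"ay": 0,"az": 0},
    {"hand": 50,"x": 0,"y": 0,"z": 0.12,"ax": 0,"ay": 0,"az": 0}
  ]
}}

```text
t: 14.32
tool_pos: [0.4134, 0.2641, 0.2324]
orientation: [0.001, -3.134, 0.005]
force: [-1.1, 0.4, -1.4]
opening: 0.0565
gripper_force: 20.0
```

```bash
python3 -c "
from h import *
plan((.415,.266,.0535));s=read_state();print(s['tool_pos'],s['opening'])"
```

```text
shift [-0.0016  0.002   0.0119] turn [-0.0029 -0.0072  0.0003]
[0.41343877 0.26405258 0.23240711] 0.05649404473318463
```

{"method": "carry_out", "body": {
  "targets": [
    {"hand": 50,"x": 0,"y": 0,"z": 0.01,"ax": 0,"ay": 0,"az": 0},
    {"hand": 50,"x": 0,"y": 0,"z": 0.015,"ax": 0,"ay": 0,"az": 0},
    {"hand": 50,"x": 0,"y": 0,"z": 0.015,"ax": 0,"ay": 0,"az": 0},
    {"hand": 80,"x": 0,"y": 0,"z": 0.015,"ax": 0,"ay": 0,"az": 0},
    {"hand": 80,"x": 0,"y": 0,"z": 0.015,"ax": 0,"ay": 0,"az": 0},
    {"hand": 80,"x": 0,"y": 0,"z": 0.015,"ax": 0,"ay": 0,"az": 0},
    {"hand": 80,"x": 0,"y": 0,"z": -0.04,"ax": 0,"ay": 0,"az": 0},
    {"hand": 80,"x": 0,"y": 0,"z": -0.09,"ax": 0,"ay": 0,"az": 0}
  ]
}}

```text
t: 15.32
tool_pos: [0.4148, 0.2646, 0.3263]
orientation: [0.0, -3.139, 0.001]
force: [0.5, -0.2, 1.1]
opening: 0.0743
gripper_force: 0.0
```

{"method": "carry_out", "body": {
  "targets": [
    {"hand": 80,"x": -0.025,"y": -0.05,"z": -0.02,"ax": 0,"ay": 0,"az": 0},
    {"hand": 80,"x": -0.05,"y": -0.1,"z": -0.02,"ax": 0,"ay": 0,"az": 0},
    {"hand": 80,"x": -0.08,"y": -0.15,"z": -0.02,"ax": 0,"ay": 0,"az": 0},
    {"hand": 80,"x": -0.105,"y": -0.2,"z": -0.02,"ax": 0,"ay": 0,"az": 0},
    {"hand": 80,"x": -0.12,"y": -0.25,"z": -0.02,"ax": 0,"ay": 0,"az": 0},
    {"hand": 80,"x": -0.13,"y": -0.29,"z": 0.0,"ax": 0,"ay": 0,"az": 0},
    {"hand": 80,"x": -0.13,"y": -0.29,"z": 0.0,"ax": 0,"ay": 0,"az": 0},
    {"hand": 80,"x": -0.13,"y": -0.29,"z": 0.0,"ax": 0,"ay": 0,"az": 0}
  ]
}}

```text
t: 16.32
tool_pos: [0.5451, -0.0249, 0.325]
orientation: [-0.001, -3.139, -0.001]
force: [1.4, -0.7, -1.3]
opening: 0.0746
gripper_force: 0.0
```

```bash
python3 find.py top3; python3 -c "
from h import *
plan((.545,-.0253,.089));print(read_state()['opening'])"
```

```text
bench 631 [247. 190.] med [0.6584 0.1286 0.0624] zt 0.064 circ [0.6577 0.1278] 0.0271
bench 46 [465. 215.] med [ 0.6141 -0.2472  0.0603] zt 0.0641 circ [ 0.6146 -0.2696] 0.0253
bench 78 [178. 215.] med [0.6131 0.2448 0.0617] zt 0.0661 circ [0.6135 0.2523] 0.0132
tray 737 [159. 332.] med [0.4137 0.2655 0.0661] zt 0.0677 circ [0.4149 0.2648] 0.0274
tray 750 [157. 386.] med [0.3292 0.2657 0.066 ] zt 0.0675 circ [0.3299 0.265 ] 0.027
posttop 218 [336. 263.] med [ 0.5275 -0.0249  0.1025] zt 0.1039 circ [ 0.5314 -0.0253] 0.0159
bare 67 [291. 280.] med [0.5002 0.0491 0.0799] zt 0.0856 circ [0.5002 0.05  ] 0.0073
bare 112 [335. 308.] med [ 0.4555 -0.0238  0.0802] zt 0.0854 circ [ 0.4552 -0.024 ] 0.0091
knob 458 [496. 337.] med [ 0.409  -0.2598  0.1612] zt 0.163 circ [ 0.4088 -0.2597] 0.0171
16.375 [ 0.5451 -0.0245  0.3254] [-0.45   -0.3453 -0.31  ]
shift [ 0.     -0.0009  0.0694] turn [ 0.0003 -0.0014  0.0006]
0.07433772949999336
```

{"method": "carry_out", "body": {
  "targets": [
    {"hand": 80,"x": 0,"y": -0.001,"z": 0.04,"ax": 0,"ay": 0,"az": 0},
    {"hand": 80,"x": 0,"y": -0.001,"z": 0.06,"ax": 0,"ay": 0,"az": 0},
    {"hand": 80,"x": 0,"y": -0.001,"z": 0.07,"ax": 0,"ay": 0,"az": 0},
    {"hand": 80,"x": 0,"y": -0.001,"z": 0.07,"ax": 0,"ay": 0,"az": 0},
    {"hand": 50,"x": 0,"y": -0.001,"z": 0.07,"ax": 0,"ay": 0,"az": 0},
    {"hand": 50,"x": 0,"y": -0.001,"z": 0.07,"ax": 0,"ay": 0,"az": 0},
    {"hand": 50,"x": 0,"y": -0.001,"z": 0.07,"ax": 0,"ay": 0,"az": 0}
  ]
}}

```text
t: 17.25
tool_pos: [0.5456, -0.0262, 0.2561]
orientation: [-0.0, 3.141, -0.0]
force: [-1.1, 0.2, 3.9]
opening: 0.0567
gripper_force: 20.0
```

{"method": "carry_out", "body": {
  "targets": [
    {"hand": 50,"x": 0,"y": 0,"z": -0.03,"ax": 0,"ay": 0,"az": 0},
    {"hand": 50,"x": 0,"y": 0,"z": -0.07,"ax": 0,"ay": 0,"az": 0},
    {"hand": 50,"x": 0,"y": 0,"z": -0.11,"ax": 0,"ay": 0,"az": 0},
    {"hand": 50,"x": 0.01,"y": 0.06,"z": -0.13,"ax": 0,"ay": 0,"az": 0},
    {"hand": 50,"x": 0.02,"y": 0.12,"z": -0.13,"ax": 0,"ay": 0,"az": 0},
    {"hand": 50,"x": 0.03,"y": 0.18,"z": -0.13,"ax": 0,"ay": 0,"az": 0},
    {"hand": 50,"x": 0.045,"y": 0.24,"z": -0.12,"ax": 0,"ay": 0,"az": 0},
    {"hand": 50,"x": 0.045,"y": 0.291,"z": -0.1,"ax": 0,"ay": 0,"az": 0}
  ]
}}

```text
t: 18.25
tool_pos: [0.4994, 0.267, 0.3561]
orientation: [-0.002, 3.141, 0.002]
force: [0.5, -0.6, -1.4]
opening: 0.0567
gripper_force: 20.0
```

{"method": "carry_out", "body": {
  "targets": [
    {"hand": 50,"x": 0,"y": 0,"z": 0.04,"ax": 0,"ay": 0,"az": 0},
    {"hand": 50,"x": 0,"y": 0,"z": 0.09,"ax": 0,"ay": 0,"az": 0},
    {"hand": 50,"x": 0,"y": 0,"z": 0.12,"ax": 0,"ay": 0,"az": 0},
    {"hand": 50,"x": 0,"y": 0,"z": 0.135,"ax": 0,"ay": 0,"az": 0},
    {"hand": 50,"x": 0,"y": 0,"z": 0.135,"ax": 0,"ay": 0,"az": 0},
    {"hand": 50,"x": 0,"y": 0,"z": 0.135,"ax": 0,"ay": 0,"az": 0},
    {"hand": 80,"x": 0,"y": 0,"z": 0.135,"ax": 0,"ay": 0,"az": 0},
    {"hand": 80,"x": 0,"y": 0,"z": 0.135,"ax": 0,"ay": 0,"az": 0}
  ]
}}

```text
t: 19.25
tool_pos: [0.5003, 0.2649, 0.2208]
orientation: [0.0, -3.141, -0.001]
force: [-0.1, -0.5, -0.6]
opening: 0.0718
gripper_force: 0.0
```

{"method": "carry_out", "body": {
  "targets": [
    {"hand": 80,"x": 0,"y": 0,"z": 0,"ax": 0,"ay": 0,"az": 0},
    {"hand": 80,"x": 0,"y": 0,"z": -0.05,"ax": 0,"ay": 0,"az": 0},
    {"hand": 80,"x": 0,"y": 0,"z": -0.11,"ax": 0,"ay": 0,"az": 0},
    {"hand": 80,"x": 0,"y": 0,"z": -0.15,"ax": 0,"ay": 0,"az": 0},
    {"hand": 80,"x": 0,"y": 0,"z": -0.15,"ax": 0,"ay": 0,"az": 0}
  ]
}}

```text
t: 19.88
tool_pos: [0.5013, 0.2653, 0.3751]
orientation: [-0.0, 3.136, 0.005]
force: [-0.1, 0.3, 0.3]
opening: 0.0744
gripper_force: 0.0
```

```bash
python3 find.py top4; python3 -c "
from h import *
plan((.658,.128,.2),0);plan((.658,.128,.2),.785);plan((.658,.128,.2),1.571)
print(read_state()['q'])"
```

```text
bench 614 [311. 182.] med [0.6738 0.017  0.0625] zt 0.064 circ [0.6734 0.0168] 0.0271
bench 625 [260. 184.] med [0.6688 0.1059 0.0627] zt 0.0642 circ [0.6686 0.1057] 0.0272
bench 630 [404. 192.] med [ 0.6556 -0.1449  0.0624] zt 0.064 circ [ 0.6552 -0.1442] 0.0272
bench 45 [465. 215.] med [ 0.6151 -0.2468  0.0615] zt 0.0657 circ [ 0.6143 -0.269 ] 0.025
bench 74 [178. 216.] med [0.6112 0.2446 0.0616] zt 0.0649 circ [0.6136 0.2522] 0.0131
tray 155 [163. 293.] med [0.4795 0.2634 0.066 ] zt 0.0676 circ [0.4855 0.2642] 0.0151
tray 738 [160. 332.] med [0.4137 0.2657 0.0661] zt 0.0676 circ [0.4149 0.2648] 0.0273
tray 355 [165. 383.] med [0.3368 0.2512 0.066 ] zt 0.0677 circ [0.3325 0.2581] 0.0198
bare 113 [336. 254.] med [ 0.5449 -0.0254  0.0804] zt 0.0853 circ [ 0.5442 -0.025 ] 0.0093
bare 113 [289. 280.] med [0.5011 0.0525 0.0801] zt 0.0855 circ [0.5008 0.0526] 0.0092
bare 112 [335. 308.] med [ 0.4555 -0.0237  0.0804] zt 0.085 circ [ 0.4553 -0.0239] 0.0091
knob 459 [496. 337.] med [ 0.409  -0.2603  0.1611] zt 0.163 circ [ 0.4089 -0.2596] 0.0171
19.925 [0.5007 0.265  0.3722] [-0.3789  0.9771 -0.6313]
shift [-0.1573 -0.1371  0.0053] turn [0.0016 0.0021 0.0002]
shift [-0.1573 -0.1371  0.0053] turn [ 7.000e-04  2.700e-03 -7.848e-01]
shift [-0.1573 -0.1371  0.0053] turn [-4.0000e-04  2.9000e-03 -1.5708e+00]
[ 3.96096925e-01  5.59140296e-02  1.62687592e+00  6.61608569e-04
  1.45621664e+00 -1.17498643e+00]
```

View pics/top4.png

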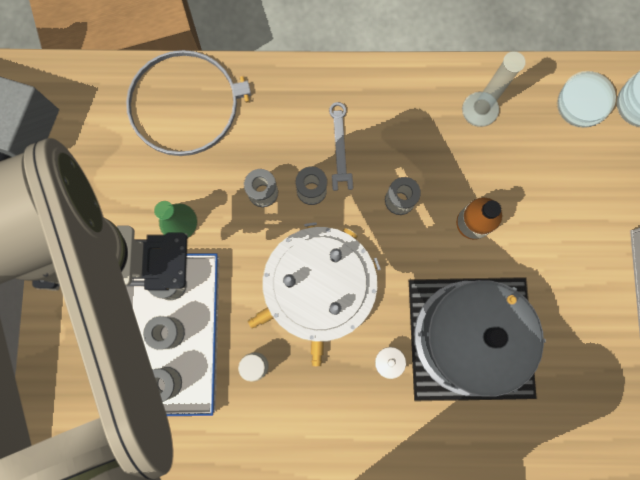

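{"method": "carry_out", "body": {
  "targets": [
    {"hand": 80,"x": -0.05,"y": -0.05,"z": 0,"ax": 0,"ay": 0,"az": 1.571},
    {"hand": 80,"x": -0.1,"y": -0.1,"z": 0,"ax": 0,"ay": 0,"az": 1.571},
    {"hand": 80,"x": -0.168,"y": -0.159,"z": 0,"ax": 0,"ay": 0,"az": 1.571},
    {"hand": 80,"x": -0.168,"y": -0.159,"z": 0,"ax": 0,"ay": 0,"az": 1.571},
    {"hand": 80,"x": -0.168,"y": -0.159,"z": 0,"ax": 0,"ay": 0,"az": 1.571},
    {"hand": 80,"x": -0.168,"y": -0.159,"z": 0,"ax": 0,"ay": 0,"az": 1.571},
    {"hand": 80,"x": -0.168,"y": -0.159,"z": 0,"ax": 0,"ay": 0,"az": 1.571},
    {"hand": 80,"x": -0.168,"y": -0.159,"z": 0,"ax": 0,"ay": 0,"az": 1.571}
  ]
}}

```text
t: 20.92
tool_pos: [0.6677, 0.1057, 0.3669]
orientation: [-2.146, -2.289, 0.007]
force: [0.0, -0.3, -0.3]
opening: 0.0742
gripper_force: 0.0
```

```bash
python3 -c "
from h import *
plan((.6686,.1057,.13),-np.pi/2)"
```

```text
shift [-0.0001  0.0013  0.0699] turn [-0.0057  0.0002  0.0647]
```

{"method": "carry_out", "body": {
  "targets": [
    {"hand": 80,"x": 0,"y": 0.001,"z": 0.04,"ax": 0,"ay": 0,"az": 0.075},
    {"hand": 80,"x": 0,"y": 0.001,"z": 0.07,"ax": 0,"ay": 0,"az": 0.075},
    {"hand": 80,"x": 0,"y": 0.001,"z": 0.07,"ax": 0,"ay": 0,"az": 0.075},
    {"hand": 80,"x": 0,"y": 0.001,"z": 0.07,"ax": 0,"ay": 0,"az": 0.075}
  ]
}}

```text
t: 21.42
tool_pos: [0.6691, 0.1059, 0.2999]
orientation: [-2.225, -2.216, 0.003]
force: [0.1, 0.6, 0.6]
opening: 0.0742
gripper_force: 0.0
```

```bash
python3 find.py top5 | grep -v tray; python3 -c "
from h import *
plan((.6686,.1057,.048),-np.pi/2)"
```

```text
bench 618 [311. 182.] med [0.6737 0.017  0.0626] zt 0.0642 circ [0.6732 0.0168] 0.0271
bench 631 [404. 192.] med [ 0.6554 -0.1448  0.0625] zt 0.0641 circ [ 0.6551 -0.1442] 0.0272
bench 46 [465. 215.] med [ 0.6143 -0.2467  0.0602] zt 0.0636 circ [ 0.6149 -0.2686] 0.0243
bare 112 [336. 254.] med [ 0.5444 -0.0254  0.0805] zt 0.0851 circ [ 0.544 -0.025] 0.0093
bare 112 [335. 308.] med [ 0.455  -0.0237  0.0803] zt 0.0852 circ [ 0.4552 -0.0238] 0.0091
knob 460 [496. 337.] med [ 0.409  -0.2603  0.1612] zt 0.163 circ [ 0.4088 -0.2596] 0.0171
21.475 [0.6695 0.1059 0.301 ] [ 1.2444 -0.1759  0.3554]
shift [-0.0002 -0.0009  0.086 ] turn [-0.0002 -0.0001 -0.0039]
```

{"method": "carry_out", "body": {
  "targets": [
    {"hand": 80,"x": 0,"y": -0.001,"z": 0.04,"ax": 0,"ay": 0,"az": 0},
    {"hand": 80,"x": 0,"y": -0.001,"z": 0.07,"ax": 0,"ay": 0,"az": 0},
    {"hand": 80,"x": 0,"y": -0.001,"z": 0.085,"ax": 0,"ay": 0,"az": 0},
    {"hand": 80,"x": 0,"y": -0.001,"z": 0.085,"ax": 0,"ay": 0,"az": 0},
    {"hand": 50,"x": 0,"y": -0.001,"z": 0.085,"ax": 0,"ay": 0,"az": 0},
    {"hand": 50,"x": 0,"y": -0.001,"z": 0.085,"ax": 0,"ay": 0,"az": 0},
    {"hand": 50,"x": 0,"y": -0.001,"z": 0.085,"ax": 0,"ay": 0,"az": 0}
  ]
}}

```text
t: 22.35
tool_pos: [0.6686, 0.106, 0.2164]
orientation: [2.226, 2.217, 0.001]
force: [-1.2, 0.0, 5.2]
opening: 0.0548
gripper_force: 19.9
```

{"method": "carry_out", "body": {
  "targets": [
    {"hand": 50,"x": 0,"y": 0,"z": -0.04,"ax": 0,"ay": 0,"az": 0},
    {"hand": 50,"x": 0,"y": 0,"z": -0.09,"ax": 0,"ay": 0,"az": 0},
    {"hand": 50,"x": 0,"y": 0,"z": -0.12,"ax": 0,"ay": 0,"az": 0},
    {"hand": 50,"x": -0.02,"y": -0.05,"z": -0.12,"ax": 0,"ay": 0,"az": 0},
    {"hand": 50,"x": -0.035,"y": -0.1,"z": -0.12,"ax": 0,"ay": 0,"az": 0},
    {"hand": 50,"x": -0.05,"y": -0.15,"z": -0.12,"ax": 0,"ay": 0,"az": 0},
    {"hand": 50,"x": -0.053,"y": -0.168,"z": -0.12,"ax": 0,"ay": 0,"az": 0},
    {"hand": 50,"x": -0.053,"y": -0.168,"z": -0.12,"ax": 0,"ay": 0,"az": 0}
  ]
}}

```text
t: 23.35
tool_pos: [0.4991, 0.0534, 0.3354]
orientation: [-2.226, -2.216, 0.001]
force: [0.0, 0.4, -1.0]
opening: 0.0549
gripper_force: 19.9
```

{"method": "carry_out", "body": {
  "targets": [
    {"hand": 50,"x": 0,"y": 0,"z": 0.01,"ax": 0,"ay": 0,"az": 0},
    {"hand": 50,"x": 0,"y": 0,"z": 0.01,"ax": 0,"ay": 0,"az": 0},
    {"hand": 50,"x": 0,"y": 0,"z": 0.01,"ax": 0,"ay": 0,"az": 0}
  ]
}}

```text
t: 23.72
tool_pos: [0.5003, 0.0537, 0.3246]
orientation: [-2.224, -2.216, 0.003]
force: [-0.0, -0.3, -1.8]
opening: 0.0549
gripper_force: 19.9
```

```bash
python3 -c "
from h import *
plan((.501,.053,.0885),-np.pi/2);s=read_state();print(s['tool_pos'],s['opening'])
find=__import__('find').find
find(*look('side'))" | grep -v -e tray -e knob
```

```text
shift [-0.0007  0.0009  0.0691] turn [-0.0027  0.     -0.0038]
[0.50031004 0.05372091 0.32458634] 0.05493958556821044
bench 50 [293. 221.] med [ 0.6402 -0.1551  0.0628] zt 0.0635 circ [ 0.6405 -0.1533] 0.0104
bench 495 [247. 274.] med [0.6715 0.0224 0.0627] zt 0.0638 circ [0.6706 0.0233] 0.029
bench 120 [220. 395.] med [0.6127 0.2763 0.0613] zt 0.065 circ [0.6123 0.2747] 0.0114
bare 107 [369. 276.] med [ 0.4526 -0.0174  0.0792] zt 0.085 circ [ 0.4521 -0.0119] 0.0125
bare 93 [333. 302.] med [0.4979 0.0613 0.0773] zt 0.0801 circ [0.4978 0.0642] 0.0099
```

{"method": "carry_out", "body": {
  "targets": [
    {"hand": 50,"x": -0.001,"y": 0.001,"z": 0.01,"ax": 0,"ay": 0,"az": 0},
    {"hand": 50,"x": -0.001,"y": 0.001,"z": 0.025,"ax": 0,"ay": 0,"az": 0},
    {"hand": 50,"x": -0.001,"y": 0.001,"z": 0.04,"ax": 0,"ay": 0,"az": 0},
    {"hand": 50,"x": -0.001,"y": 0.001,"z": 0.055,"ax": 0,"ay": 0,"az": 0},
    {"hand": 50,"x": -0.001,"y": 0.001,"z": 0.067,"ax": 0,"ay": 0,"az": 0},
    {"hand": 50,"x": -0.001,"y": 0.001,"z": 0.067,"ax": 0,"ay": 0,"az": 0},
    {"hand": 50,"x": -0.001,"y": 0.001,"z": 0.067,"ax": 0,"ay": 0,"az": 0}
  ]
}}

```text
t: 24.65
tool_pos: [0.5009, 0.0526, 0.2581]
orientation: [-2.225, -2.216, 0.002]
force: [-0.4, -0.5, -0.7]
opening: 0.055
gripper_force: 19.9
```

Down with no contact force. Release, rise and go over B (.6733, .0168).

{"method": "carry_out", "body": {
  "targets": [
    {"hand": 50,"x": 0,"y": 0,"z": 0.001,"ax": 0,"ay": 0,"az": 0},
    {"hand": 75,"x": 0,"y": 0,"z": 0.001,"ax": 0,"ay": 0,"az": 0},
    {"hand": 75,"x": 0,"y": 0,"z": 0.001,"ax": 0,"ay": 0,"az": 0},
    {"hand": 75,"x": 0,"y": 0,"z": 0.001,"ax": 0,"ay": 0,"az": 0},
    {"hand": 75,"x": 0,"y": 0,"z": -0.03,"ax": 0,"ay": 0,"az": 0},
    {"hand": 75,"x": 0,"y": 0,"z": -0.08,"ax": 0,"ay": 0,"az": 0},
    {"hand": 80,"x": 0,"y": 0.05,"z": -0.09,"ax": 0,"ay": 0,"az": 0},
    {"hand": 80,"x": -0.015,"y": 0.11,"z": -0.09,"ax": 0,"ay": 0,"az": 0}
  ]
}}

```text
t: 25.65
tool_pos: [0.6125, 0.0379, 0.3513]
orientation: [2.222, 2.217, 0.005]
force: [0.8, 0.0, -0.0]
opening: 0.074
gripper_force: 0.0
```

{"method": "carry_out", "body": {
  "targets": [
    {"hand": 80,"x": -0.021,"y": 0.062,"z": 0.0,"ax": 0,"ay": 0,"az": 0},
    {"hand": 80,"x": -0.021,"y": 0.062,"z": 0.05,"ax": 0,"ay": 0,"az": 0},
    {"hand": 80,"x": -0.021,"y": 0.062,"z": 0.05,"ax": 0,"ay": 0,"az": 0},
    {"hand": 80,"x": -0.021,"y": 0.062,"z": 0.05,"ax": 0,"ay": 0,"az": 0}
  ]
}}

```text
t: 26.15
tool_pos: [0.6723, 0.0162, 0.2985]
orientation: [-2.224, -2.216, 0.002]
force: [0.9, 0.4, 0.3]
opening: 0.074
gripper_force: 0.0
```

```bash
python3 -c "
from h import *
plan((.6733,.0168,.049),-np.pi/2);s=read_state();print(s['tool_pos'],s['opening'])
find=__import__('find').find
find(*look('top'));print('side');find(*look('side'))" | grep -v -e tray -e knob
```

```text
shift [0.0006 0.0012 0.0825] turn [-0.0023 -0.0001 -0.0037]
[0.67228989 0.01618146 0.29853108] 0.07403223287026071
bench 631 [404. 192.] med [ 0.6556 -0.1448  0.0625] zt 0.0639 circ [ 0.6552 -0.1442] 0.0272
bench 42 [465. 215.] med [ 0.6148 -0.2469  0.0602] zt 0.0647 circ [ 0.6146 -0.2695] 0.0252
bench 76 [178. 215.] med [0.612  0.2444 0.062 ] zt 0.0659 circ [0.6135 0.252 ] 0.0131
side
bench 84 [315. 199.] med [ 0.617  -0.2464  0.0608] zt 0.0651 circ [ 0.6182 -0.2485] 0.0172
bench 174 [289. 227.] med [ 0.6387 -0.1315  0.0622] zt 0.0636 circ [ 0.6467 -0.1338] 0.0235
bench 499 [247. 274.] med [0.6712 0.0226 0.0626] zt 0.0639 circ [0.6704 0.0236] 0.0292
bench 121 [220. 395.] med [0.6119 0.2764 0.061 ] zt 0.0652 circ [0.6122 0.2744] 0.0113
posttop 625 [334. 291.] med [0.4992 0.0589 0.1029] zt 0.1039 circ [0.4988 0.0596] 0.029
bare 104 [321. 266.] med [ 0.542  -0.0183  0.079 ] zt 0.0849 circ [ 0.5407 -0.0133] 0.0125
bare 105 [369. 276.] med [ 0.4526 -0.0164  0.0791] zt 0.0845 circ [ 0.4525 -0.0126] 0.0124
bare 76 [334. 291.] med [0.5026 0.0427 0.0862] zt 0.0906 circ [0.5014 0.0479] 0.009
bare 299 [333. 307.] med [0.4943 0.0769 0.0812] zt 0.0881 circ [0.4963 0.0718] 0.0229
```

{"method": "carry_out", "body": {
  "targets": [
    {"hand": 80,"x": 0.001,"y": 0.001,"z": 0.04,"ax": 0,"ay": 0,"az": -0.003},
    {"hand": 80,"x": 0.001,"y": 0.001,"z": 0.07,"ax": 0,"ay": 0,"az": -0.003},
    {"hand": 80,"x": 0.001,"y": 0.001,"z": 0.083,"ax": 0,"ay": 0,"az": -0.003},
    {"hand": 80,"x": 0.001,"y": 0.001,"z": 0.083,"ax": 0,"ay": 0,"az": -0.003},
    {"hand": 50,"x": 0.001,"y": 0.001,"z": 0.083,"ax": 0,"ay": 0,"az": -0.003},
    {"hand": 50,"x": 0.001,"y": 0.001,"z": 0.083,"ax": 0,"ay": 0,"az": -0.003},
    {"hand": 50,"x": 0.001,"y": 0.001,"z": 0.083,"ax": 0,"ay": 0,"az": -0.003}
  ]
}}

```text
t: 27.12
tool_pos: [0.6742, 0.0169, 0.2164]
orientation: [2.222, 2.22, 0.0]
force: [-2.7, -1.3, 6.7]
opening: 0.0555
gripper_force: 20.0
```

{"method": "carry_out", "body": {
  "targets": [
    {"hand": 50,"x": 0,"y": 0,"z": -0.04,"ax": 0,"ay": 0,"az": 0},
    {"hand": 50,"x": 0,"y": 0,"z": -0.09,"ax": 0,"ay": 0,"az": 0},
    {"hand": 50,"x": 0,"y": 0,"z": -0.13,"ax": 0,"ay": 0,"az": 0},
    {"hand": 50,"x": -0.02,"y": -0.05,"z": -0.13,"ax": 0,"ay": 0,"az": 0},
    {"hand": 50,"x": -0.035,"y": -0.1,"z": -0.12,"ax": 0,"ay": 0,"az": 0},
    {"hand": 50,"x": -0.042,"y": -0.128,"z": -0.11,"ax": 0,"ay": 0,"az": 0},
    {"hand": 50,"x": -0.042,"y": -0.128,"z": -0.11,"ax": 0,"ay": 0,"az": 0},
    {"hand": 50,"x": -0.042,"y": -0.128,"z": -0.11,"ax": 0,"ay": 0,"az": 0}
  ]
}}

```text
t: 28.12
tool_pos: [0.5464, -0.025, 0.3258]
orientation: [2.223, 2.22, -0.0]
force: [0.8, -0.1, -0.9]
opening: 0.0557
gripper_force: 20.0
```

```bash
python3 -c "
from h import *
plan((.545,-.0253,.0895),-np.pi/2);s=read_state();print(s['tool_pos'],s['opening'])"
```

```text
shift [-0.0003 -0.0014  0.0693] turn [-0.0001  0.0001 -0.0012]
[ 0.54639094 -0.02497973  0.32576145] 0.055664550723108414
```

{"method": "carry_out", "body": {
  "targets": [
    {"hand": 50,"x": 0,"y": -0.001,"z": 0.01,"ax": 0,"ay": 0,"az": 0},
    {"hand": 50,"x": 0,"y": -0.001,"z": 0.025,"ax": 0,"ay": 0,"az": 0},
    {"hand": 50,"x": 0,"y": -0.001,"z": 0.04,"ax": 0,"ay": 0,"az": 0},
    {"hand": 50,"x": 0,"y": -0.001,"z": 0.055,"ax": 0,"ay": 0,"az": 0},
    {"hand": 50,"x": 0,"y": -0.001,"z": 0.068,"ax": 0,"ay": 0,"az": 0},
    {"hand": 50,"x": 0,"y": -0.001,"z": 0.068,"ax": 0,"ay": 0,"az": 0},
    {"hand": 50,"x": 0,"y": -0.001,"z": 0.068,"ax": 0,"ay": 0,"az": 0}
  ]
}}

```text
t: 29.0
tool_pos: [0.5446, -0.025, 0.2568]
orientation: [-2.222, -2.219, 0.002]
force: [-0.1, -0.5, -1.2]
opening: 0.0557
gripper_force: 20.0
```

{"method": "carry_out", "body": {
  "targets": [
    {"hand": 50,"x": 0,"y": 0,"z": 0.001,"ax": 0,"ay": 0,"az": 0},
    {"hand": 75,"x": 0,"y": 0,"z": 0.001,"ax": 0,"ay": 0,"az": 0},
    {"hand": 75,"x": 0,"y": 0,"z": 0.001,"ax": 0,"ay": 0,"az": 0},
    {"hand": 75,"x": 0,"y": 0,"z": 0.001,"ax": 0,"ay": 0,"az": 0},
    {"hand": 75,"x": 0,"y": 0,"z": -0.03,"ax": 0,"ay": 0,"az": 0},
    {"hand": 75,"x": 0,"y": 0,"z": -0.08,"ax": 0,"ay": 0,"az": 0},
    {"hand": 80,"x": -0.03,"y": 0.03,"z": -0.09,"ax": 0,"ay": 0,"az": 0},
    {"hand": 80,"x": -0.07,"y": 0.07,"z": -0.09,"ax": 0,"ay": 0,"az": 0}
  ]
}}

```text
t: 30.0
tool_pos: [0.6159, -0.0951, 0.3498]
orientation: [2.219, 2.22, 0.002]
force: [0.7, 1.0, -0.0]
opening: 0.0742
gripper_force: 0.0
```

{"method": "carry_out", "body": {
  "targets": [
    {"hand": 80,"x": -0.049,"y": 0.04,"z": 0.0,"ax": 0,"ay": 0,"az": 0},
    {"hand": 80,"x": -0.049,"y": 0.04,"z": 0.05,"ax": 0,"ay": 0,"az": 0},
    {"hand": 80,"x": -0.049,"y": 0.04,"z": 0.05,"ax": 0,"ay": 0,"az": 0},
    {"hand": 80,"x": -0.049,"y": 0.04,"z": 0.05,"ax": 0,"ay": 0,"az": 0}
  ]
}}

```text
t: 30.5
tool_pos: [0.6544, -0.1436, 0.2977]
orientation: [-2.221, -2.22, 0.002]
force: [-0.4, 0.5, -0.4]
opening: 0.0743
gripper_force: 0.0
```

```bash
python3 -c "
from h import *
plan((.6551,-.1442,.049),-np.pi/2);s=read_state();print(s['tool_pos'],s['opening'])
find=__import__('find').find
find(*look('top'));print('side');find(*look('side'))" | grep -v -e tray -e knob
```

```text
shift [-0.0006  0.0008  0.0817] turn [-0.0021 -0.0002 -0.0005]
[ 0.65441882 -0.14357025  0.29765877] 0.07433482418737657
bench 88 [393. 191.] med [ 0.6581 -0.1254  0.0622] zt 0.0639 circ [ 0.6566 -0.1288] 0.0132
bench 78 [178. 215.] med [0.6127 0.2444 0.0619] zt 0.0651 circ [0.6137 0.2526] 0.0133
posttop 637 [335. 251.] med [ 0.5476 -0.0217  0.1024] zt 0.1038 circ [ 0.5456 -0.0234] 0.0261
posttop 717 [288. 278.] med [0.5017 0.0526 0.1023] zt 0.104 circ [0.5017 0.0522] 0.027
bare 110 [336. 254.] med [ 0.5449 -0.0254  0.0804] zt 0.0851 circ [ 0.5442 -0.0251] 0.0092
bare 114 [289. 280.] med [0.5012 0.0524 0.0803] zt 0.0849 circ [0.5008 0.0526] 0.0093
bare 112 [335. 308.] med [ 0.4548 -0.0237  0.0811] zt 0.0857 circ [ 0.4551 -0.0237] 0.0091
side
bench 66 [317. 200.] med [ 0.6137 -0.2456  0.0612] zt 0.0658 circ [ 0.6136 -0.2416] 0.0131
bench 366 [285. 225.] med [ 0.6525 -0.1387  0.0624] zt 0.0637 circ [ 0.6517 -0.1374] 0.0294
bench 129 [220. 395.] med [0.6115 0.2763 0.0615] zt 0.0653 circ [0.6121 0.2752] 0.0111
posttop 518 [321. 257.] med [ 0.5428 -0.0176  0.103 ] zt 0.1041 circ [ 0.5421 -0.0175] 0.0293
posttop 628 [334. 291.] med [0.4992 0.0596 0.103 ] zt 0.1041 circ [0.4987 0.0598] 0.029
bare 52 [321. 257.] med [ 0.5474 -0.0357  0.087 ] zt 0.0905 circ [ 0.5459 -0.031 ] 0.008
bare 272 [320. 271.] med [ 0.5382 -0.0009  0.0811] zt 0.0877 circ [ 0.5393 -0.0048] 0.0232
bare 110 [369. 276.] med [ 0.4527 -0.0166  0.079 ] zt 0.0845 circ [ 0.4525 -0.0121] 0.0126
bare 73 [334. 291.] med [0.5026 0.0423 0.086 ] zt 0.0896 circ [0.5019 0.0471] 0.0088
bare 294 [333. 307.] med [0.4943 0.0774 0.0813] zt 0.0883 circ [0.4956 0.0724] 0.0223
```

{"method": "carry_out", "body": {
  "targets": [
    {"hand": 80,"x": -0.001,"y": 0.001,"z": 0.04,"ax": 0,"ay": 0,"az": 0},
    {"hand": 80,"x": -0.001,"y": 0.001,"z": 0.07,"ax": 0,"ay": 0,"az": 0},
    {"hand": 80,"x": -0.001,"y": 0.001,"z": 0.083,"ax": 0,"ay": 0,"az": 0},
    {"hand": 80,"x": -0.001,"y": 0.001,"z": 0.083,"ax": 0,"ay": 0,"az": 0},
    {"hand": 50,"x": -0.001,"y": 0.001,"z": 0.083,"ax": 0,"ay": 0,"az": 0},
    {"hand": 50,"x": -0.001,"y": 0.001,"z": 0.083,"ax": 0,"ay": 0,"az": 0},
    {"hand": 50,"x": -0.001,"y": 0.001,"z": 0.083,"ax": 0,"ay": 0,"az": 0}
  ]
}}

```text
t: 31.48
tool_pos: [0.6561, -0.1453, 0.2156]
orientation: [2.222, 2.22, -0.0]
force: [-2.1, 0.6, 6.9]
opening: 0.0571
gripper_force: 20.0
```

{"method": "carry_out", "body": {
  "targets": [
    {"hand": 50,"x": 0,"y": 0,"z": -0.04,"ax": 0,"ay": 0,"az": 0},
    {"hand": 50,"x": 0,"y": 0,"z": -0.09,"ax": 0,"ay": 0,"az": 0},
    {"hand": 50,"x": 0,"y": 0,"z": -0.14,"ax": 0,"ay": 0,"az": 0},
    {"hand": 50,"x": 0.02,"y": -0.05,"z": -0.15,"ax": 0,"ay": 0,"az": 0},
    {"hand": 50,"x": 0.05,"y": -0.1,"z": -0.15,"ax": 0,"ay": 0,"az": 0},
    {"hand": 50,"x": 0.08,"y": -0.15,"z": -0.15,"ax": 0,"ay": 0,"az": 0},
    {"hand": 50,"x": 0.11,"y": -0.19,"z": -0.15,"ax": 0,"ay": 0,"az": 0},
    {"hand": 50,"x": 0.119,"y": -0.2,"z": -0.15,"ax": 0,"ay": 0,"az": 0}
  ]
}}

```text
t: 32.48
tool_pos: [0.454, -0.0246, 0.3641]
orientation: [-2.22, -2.221, 0.002]
force: [0.6, -0.4, -1.6]
opening: 0.0568
gripper_force: 20.0
```

{"method": "carry_out", "body": {
  "targets": [
    {"hand": 50,"x": 0,"y": 0,"z": 0.03,"ax": 0,"ay": 0,"az": 0},
    {"hand": 50,"x": 0,"y": 0,"z": 0.04,"ax": 0,"ay": 0,"az": 0},
    {"hand": 50,"x": 0,"y": 0,"z": 0.04,"ax": 0,"ay": 0,"az": 0},
    {"hand": 50,"x": 0,"y": 0,"z": 0.04,"ax": 0,"ay": 0,"az": 0}
  ]
}}

```text
t: 32.98
tool_pos: [0.4563, -0.0262, 0.325]
orientation: [-2.223, -2.22, 0.001]
force: [-0.5, -0.6, -0.6]
opening: 0.0566
gripper_force: 20.0
```

```bash
python3 -c "
from h import *
plan((.455,-.0245,.0895),-np.pi/2);s=read_state();print(s['tool_pos'],s['opening'])"
```

```text
shift [ 0.0017 -0.0013  0.0685] turn [-0.0009  0.0002 -0.0014]
[ 0.45634278 -0.02620852  0.32497319] 0.056581856063202464
```

{"method": "carry_out", "body": {
  "targets": [
    {"hand": 50,"x": 0.001,"y": -0.001,"z": 0.01,"ax": 0,"ay": 0,"az": 0},
    {"hand": 50,"x": 0.001,"y": -0.001,"z": 0.025,"ax": 0,"ay": 0,"az": 0},
    {"hand": 50,"x": 0.001,"y": -0.001,"z": 0.04,"ax": 0,"ay": 0,"az": 0},
    {"hand": 50,"x": 0.001,"y": -0.001,"z": 0.055,"ax": 0,"ay": 0,"az": 0},
    {"hand": 50,"x": 0.001,"y": -0.001,"z": 0.068,"ax": 0,"ay": 0,"az": 0},
    {"hand": 50,"x": 0.001,"y": -0.001,"z": 0.068,"ax": 0,"ay": 0,"az": 0},
    {"hand": 50,"x": 0.001,"y": -0.001,"z": 0.068,"ax": 0,"ay": 0,"az": 0}
  ]
}}

```text
t: 33.85
tool_pos: [0.4546, -0.0249, 0.2559]
orientation: [-2.222, -2.219, 0.002]
force: [0.3, 0.3, -0.1]
opening: 0.0567
gripper_force: 20.0
```

{"method": "carry_out", "body": {
  "targets": [
    {"hand": 50,"x": 0,"y": 0,"z": 0.001,"ax": 0,"ay": 0,"az": 0},
    {"hand": 75,"x": 0,"y": 0,"z": 0.001,"ax": 0,"ay": 0,"az": 0},
    {"hand": 75,"x": 0,"y": 0,"z": 0.001,"ax": 0,"ay": 0,"az": 0},
    {"hand": 75,"x": 0,"y": 0,"z": 0.001,"ax": 0,"ay": 0,"az": 0},
    {"hand": 75,"x": 0,"y": 0,"z": -0.03,"ax": 0,"ay": 0,"az": 0},
    {"hand": 75,"x": 0,"y": 0,"z": -0.08,"ax": 0,"ay": 0,"az": 0},
    {"hand": 70,"x": -0.03,"y": -0.01,"z": -0.13,"ax": 0,"ay": 0,"az": 0},
    {"hand": 60,"x": -0.07,"y": -0.02,"z": -0.15,"ax": 0,"ay": 0,"az": 0}
  ]
}}

```text
t: 34.85
tool_pos: [0.4351, -0.0952, 0.4101]
orientation: [2.218, 2.22, 0.002]
force: [1.2, -0.7, -0.1]
opening: 0.0597
gripper_force: 0.0
```

{"method": "carry_out", "body": {
  "targets": [
    {"hand": 60,"x": -0.06,"y": -0.01,"z": 0.0,"ax": 0,"ay": 0,"az": 0},
    {"hand": 60,"x": -0.12,"y": -0.02,"z": 0.0,"ax": 0,"ay": 0,"az": 0},
    {"hand": 60,"x": -0.17,"y": -0.027,"z": 0.0,"ax": 0,"ay": 0,"az": 0},
    {"hand": 60,"x": -0.17,"y": -0.027,"z": 0.0,"ax": 0,"ay": 0,"az": 0},
    {"hand": 60,"x": -0.17,"y": -0.027,"z": 0.0,"ax": 0,"ay": 0,"az": 0}
  ]
}}

```text
t: 35.48
tool_pos: [0.4076, -0.2646, 0.4061]
orientation: [-2.222, -2.218, 0.001]
force: [0.1, 0.1, 0.1]
opening: 0.0558
gripper_force: 0.0
```

```bash
python3 -c "
from h import *
plan((.4075,-.264,.149),-np.pi/2);s=read_state();print(s['tool_pos'],s['opening'])
find=__import__('find').find
find(*look('top','top6'));print('side');find(*look('side','side6'))"|grep -v bare
```

```text
shift [0.0006 0.0001 0.0901] turn [-0.0019 -0.0007 -0.0018]
[ 0.4076072  -0.26464072  0.40605032] 0.05580156734837934
bench 44 [465. 215.] med [ 0.6142 -0.2471  0.0608] zt 0.0648 circ [ 0.6146 -0.2692] 0.025
bench 76 [178. 215.] med [0.6122 0.2448 0.0611] zt 0.065 circ [0.614  0.2524] 0.013
tray 687 [162. 281.] med [0.4995 0.2659 0.0665] zt 0.0679 circ [0.4991 0.2651] 0.027
tray 741 [160. 332.] med [0.4137 0.2659 0.0664] zt 0.0678 circ [0.4149 0.2647] 0.0274
tray 752 [157. 386.] med [0.3293 0.2654 0.0661] zt 0.0677 circ [0.3299 0.265 ] 0.027
posttop 703 [336. 252.] med [ 0.5456 -0.0249  0.1025] zt 0.1039 circ [ 0.5451 -0.025 ] 0.0271
posttop 710 [288. 278.] med [0.5016 0.0527 0.1023] zt 0.1038 circ [0.5017 0.0522] 0.027
posttop 723 [336. 307.] med [ 0.4554 -0.0248  0.1022] zt 0.1037 circ [ 0.4558 -0.0246] 0.0269
knob 459 [495. 337.] med [ 0.409  -0.2602  0.1612] zt 0.163 circ [ 0.4088 -0.2596] 0.0172
side
bench 86 [315. 199.] med [ 0.6176 -0.2468  0.0617] zt 0.0654 circ [ 0.6184 -0.2497] 0.0184
bench 127 [220. 395.] med [0.6115 0.2765 0.0614] zt 0.0657 circ [0.6118 0.2756] 0.0108
tray 969 [297. 410.] med [0.4964 0.2705 0.0675] zt 0.0685 circ [0.4964 0.2706] 0.0282
tray 1005 [355. 425.] med [0.4122 0.2715 0.0676] zt 0.0686 circ [0.4125 0.271 ] 0.0279
tray 1077 [416. 440.] med [0.3281 0.2715 0.0676] zt 0.0686 circ [0.3285 0.2715] 0.0282
posttop 525 [321. 257.] med [ 0.5427 -0.0178  0.1028] zt 0.104 circ [ 0.5422 -0.0175] 0.0293
posttop 543 [370. 266.] med [ 0.4531 -0.0176  0.103 ] zt 0.104 circ [ 0.4529 -0.0168] 0.0292
posttop 621 [334. 291.] med [0.4991 0.0594 0.103 ] zt 0.1041 circ [0.4988 0.0598] 0.029
knob 215 [417. 177.] med [ 0.4059 -0.2517  0.1582] zt 0.162 circ [ 0.4057 -0.2428] 0.0241
```

View pics/side6.png

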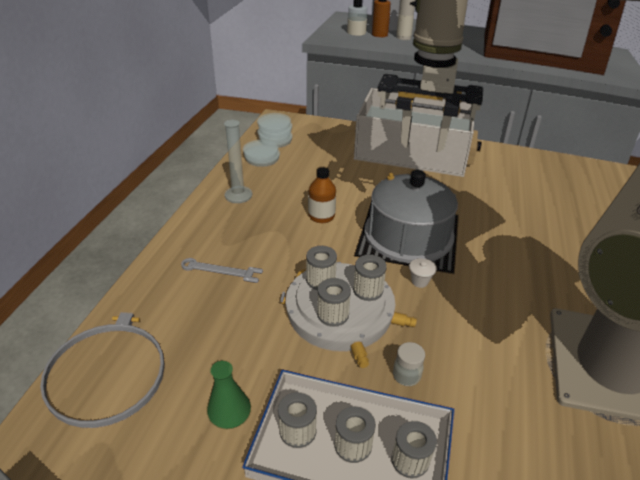

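{"method": "carry_out", "body": {
  "targets": [
    {"hand": 60,"x": 0.001,"y": 0,"z": 0.04,"ax": -0.001,"ay": -0.001,"az": -0.001},
    {"hand": 60,"x": 0.001,"y": 0,"z": 0.075,"ax": -0.001,"ay": -0.001,"az": -0.001},
    {"hand": 60,"x": 0.001,"y": 0,"z": 0.09,"ax": -0.001,"ay": -0.001,"az": -0.001},
    {"hand": 60,"x": 0.001,"y": 0,"z": 0.09,"ax": -0.001,"ay": -0.001,"az": -0.001},
    {"hand": 60,"x": 0.001,"y": 0,"z": 0.09,"ax": -0.001,"ay": -0.001,"az": -0.001},
    {"hand": 20,"x": 0.001,"y": 0,"z": 0.09,"ax": -0.001,"ay": -0.001,"az": -0.001},
    {"hand": 20,"x": 0.001,"y": 0,"z": 0.09,"ax": -0.001,"ay": -0.001,"az": -0.001},
    {"hand": 20,"x": 0.001,"y": 0,"z": 0.09,"ax": -0.001,"ay": -0.001,"az": -0.001}
  ],
  "newtons": 45
}}

```text
t: 36.58
tool_pos: [0.4075, -0.264, 0.3167]
orientation: [2.221, 2.221, -0.002]
force: [-0.9, 1.2, 3.6]
opening: 0.0314
gripper_force: 45.0
```

{"method": "carry_out", "body": {
  "targets": [
    {"hand": 20,"x": 0,"y": 0,"z": 0,"ax": 0,"ay": 0,"az": 0},
    {"hand": 20,"x": 0,"y": 0,"z": 0,"ax": 0,"ay": 0,"az": 0}
  ]
}}

```text
t: 36.83
tool_pos: [0.4076, -0.264, 0.3167]
orientation: [2.221, 2.221, -0.002]
force: [-1.0, -0.2, 4.7]
opening: 0.0311
gripper_force: 45.0
```

{"method": "carry_out", "body": {
  "targets": [
    {"hand": 20,"x": 0,"y": 0,"z": -0.015,"ax": 0,"ay": 0,"az": 0},
    {"hand": 20,"x": 0,"y": 0,"z": -0.04,"ax": 0,"ay": 0,"az": 0},
    {"hand": 20,"x": 0,"y": 0,"z": -0.08,"ax": 0,"ay": 0,"az": 0},
    {"hand": 20,"x": 0,"y": 0,"z": -0.12,"ax": 0,"ay": 0,"az": 0},
    {"hand": 20,"x": 0,"y": 0,"z": -0.15,"ax": 0,"ay": 0,"az": 0},
    {"hand": 20,"x": 0,"y": 0,"z": -0.15,"ax": 0,"ay": 0,"az": 0},
    {"hand": 20,"x": 0,"y": 0,"z": -0.15,"ax": 0,"ay": 0,"az": 0}
  ]
}}

```text
t: 37.7
tool_pos: [0.4074, -0.2635, 0.4644]
orientation: [-2.22, -2.22, 0.002]
force: [-0.3, 0.2, -6.8]
opening: 0.0313
gripper_force: 45.0
```

```bash
python3 -c "
from h import *
plan((.4998,.001,.28),-np.pi/2);s=read_state();print(s['tool_pos'],s['opening'],s['force'])"
```

```text
shift [0.2645 0.0925 0.0173] turn [-0.0027 -0.0006  0.    ]
[ 0.4073661  -0.2634913   0.46442578] 0.03131325079813455 [-0.26550929  0.19714939 -6.831776  ]
```

{"method": "carry_out", "body": {
  "targets": [
    {"hand": 20,"x": 0.04,"y": 0.013,"z": 0,"ax": 0,"ay": 0,"az": 0},
    {"hand": 20,"x": 0.085,"y": 0.03,"z": 0,"ax": 0,"ay": 0,"az": 0},
    {"hand": 20,"x": 0.135,"y": 0.047,"z": 0,"ax": 0,"ay": 0,"az": 0},
    {"hand": 20,"x": 0.185,"y": 0.064,"z": 0,"ax": 0,"ay": 0,"az": 0},
    {"hand": 20,"x": 0.232,"y": 0.081,"z": 0,"ax": 0,"ay": 0,"az": 0},
    {"hand": 20,"x": 0.2645,"y": 0.0925,"z": 0,"ax": 0,"ay": 0,"az": 0},
    {"hand": 20,"x": 0.2645,"y": 0.0925,"z": 0,"ax": 0,"ay": 0,"az": 0},
    {"hand": 20,"x": 0.2645,"y": 0.0925,"z": 0,"ax": 0,"ay": 0,"az": 0}
  ]
}}

```text
t: 38.7
tool_pos: [0.4998, 0.0007, 0.4639]
orientation: [-2.219, -2.221, 0.006]
force: [-0.4, 0.2, -5.1]
opening: 0.031
gripper_force: 45.0
```

{"method": "carry_out", "body": {
  "targets": [
    {"hand": 20,"x": 0,"y": 0,"z": 0.015,"ax": 0,"ay": 0,"az": 0},
    {"hand": 20,"x": 0,"y": 0,"z": 0.015,"ax": 0,"ay": 0,"az": 0},
    {"hand": 20,"x": 0,"y": 0,"z": 0.015,"ax": 0,"ay": 0,"az": 0}
  ]
}}

```text
t: 39.08
tool_pos: [0.4999, 0.0003, 0.4505]
orientation: [-2.222, -2.22, 0.003]
force: [0.9, 0.4, -5.3]
opening: 0.0313
gripper_force: 45.0
```

```bash
python3 -c "
from h import *
plan((.4999,.001,.1757),-np.pi/2);s=read_state();print(s['tool_pos'],s['opening'],s['force'])"
```

```text
shift [0.0008 0.0002 0.1078] turn [-0.0015  0.001  -0.0009]
[4.99896680e-01 2.87613169e-04 4.50487339e-01] 0.0312815933114803 [ 0.85121719  0.35692798 -5.3309618 ]
```

{"method": "carry_out", "body": {
  "targets": [
    {"hand": 20,"x": 0.0005,"y": 0,"z": 0.02,"ax": -0.0015,"ay": 0.001,"az": 0},
    {"hand": 20,"x": 0.0005,"y": 0,"z": 0.04,"ax": -0.0015,"ay": 0.001,"az": 0},
    {"hand": 20,"x": 0.0005,"y": 0,"z": 0.06,"ax": -0.0015,"ay": 0.001,"az": 0},
    {"hand": 20,"x": 0.0005,"y": 0,"z": 0.075,"ax": -0.0015,"ay": 0.001,"az": 0},
    {"hand": 20,"x": 0.0005,"y": 0,"z": 0.09,"ax": -0.0015,"ay": 0.001,"az": 0},
    {"hand": 20,"x": 0.0005,"y": 0,"z": 0.098,"ax": -0.0015,"ay": 0.001,"az": 0},
    {"hand": 20,"x": 0.0005,"y": 0,"z": 0.103,"ax": -0.0015,"ay": 0.001,"az": 0},
    {"hand": 20,"x": 0.0005,"y": 0,"z": 0.103,"ax": -0.0015,"ay": 0.001,"az": 0}
  ]
}}

```text
t: 40.08
tool_pos: [0.5, 0.0012, 0.3478]
orientation: [2.221, 2.221, 0.001]
force: [0.8, 0.0, -5.3]
opening: 0.0307
gripper_force: 45.0
```

```bash
python3 -c "
from h import *
plan((.4999,.001,.1757),-np.pi/2);s=read_state();print(s['tool_pos'],s['opening'],s['force'],s['wrist_torque'])"
```

```text
shift [-0.0002 -0.0001  0.0051] turn [ 0.0007  0.0001 -0.    ]
[0.50004551 0.00117325 0.3478495 ] 0.030728200023480177 [ 0.75648062  0.01148332 -5.29151565] [-0.04503736  0.06122845 -0.04664428]
```

Freely over the disc. Lower the last 5 mm, release, and rise.

{"method": "carry_out", "body": {
  "targets": [
    {"hand": 20,"x": 0,"y": 0,"z": 0.003,"ax": 0,"ay": 0,"az": 0},
    {"hand": 20,"x": 0,"y": 0,"z": 0.005,"ax": 0,"ay": 0,"az": 0},
    {"hand": 20,"x": 0,"y": 0,"z": 0.005,"ax": 0,"ay": 0,"az": 0},
    {"hand": 20,"x": 0,"y": 0,"z": 0.005,"ax": 0,"ay": 0,"az": 0},
    {"hand": 50,"x": 0,"y": 0,"z": 0.005,"ax": 0,"ay": 0,"az": 0},
    {"hand": 60,"x": 0,"y": 0,"z": 0.005,"ax": 0,"ay": 0,"az": 0},
    {"hand": 60,"x": 0,"y": 0,"z": 0.005,"ax": 0,"ay": 0,"az": 0},
    {"hand": 60,"x": 0,"y": 0,"z": 0.005,"ax": 0,"ay": 0,"az": 0}
  ]
}}

```text
t: 41.08
tool_pos: [0.5001, 0.0012, 0.3432]
orientation: [2.221, 2.221, 0.001]
force: [-0.5, -0.2, -0.1]
opening: 0.0559
gripper_force: 0.0
```

{"method": "carry_out", "body": {
  "targets": [
    {"hand": 60,"x": 0,"y": 0,"z": -0.03,"ax": 0,"ay": 0,"az": 0},
    {"hand": 60,"x": 0,"y": 0,"z": -0.08,"ax": 0,"ay": 0,"az": 0},
    {"hand": 60,"x": 0,"y": 0,"z": -0.12,"ax": 0,"ay": 0,"az": 0},
    {"hand": 60,"x": -0.06,"y": 0,"z": -0.12,"ax": 0,"ay": 0,"az": 0},
    {"hand": 60,"x": -0.12,"y": 0,"z": -0.12,"ax": 0,"ay": 0,"az": 0},
    {"hand": 60,"x": -0.18,"y": -0.03,"z": -0.12,"ax": 0,"ay": 0,"az": 0},
    {"hand": 60,"x": -0.24,"y": -0.06,"z": -0.12,"ax": 0,"ay": 0,"az": 0},
    {"hand": 60,"x": -0.24,"y": -0.06,"z": -0.12,"ax": 0,"ay": 0,"az": 0}
  ]
}}

```text
t: 42.08
tool_pos: [0.4382, -0.2418, 0.4629]
orientation: [2.226, 2.215, -0.0]
force: [0.2, 0.5, 0.1]
opening: 0.0559
gripper_force: 0.0
```

```bash
python3 -c "
from h import *
find=__import__('find').find
find(*look('top','top7'));im,P,p=look('side','side7');find(im,P,p)
print(read_state()['t'])
for a in ('side',):
  P0=cloud(np.load('side0.npy'),camera_params('side'))
  Z=P[...,2];A=(abs(P[...,0]-.5)<.12)&(abs(P[...,1])<.12)
  d=(Z-P0[...,2])[A];print('diff',np.nanmedian(d),np.nanpercentile(d,[5,95]))
"|grep -v bare
```

```text
bench 43 [465. 215.] med [ 0.6147 -0.2472  0.0601] zt 0.0649 circ [ 0.6145 -0.2702] 0.0258
bench 74 [178. 215.] med [0.6132 0.2445 0.0617] zt 0.0655 circ [0.6138 0.2519] 0.0128
tray 688 [162. 281.] med [0.4993 0.2657 0.0663] zt 0.0678 circ [0.4991 0.2651] 0.0271
tray 739 [160. 333.] med [0.4137 0.2659 0.0662] zt 0.0677 circ [0.4149 0.2648] 0.0274
tray 752 [157. 386.] med [0.3293 0.266  0.0659] zt 0.0676 circ [0.3299 0.265 ] 0.0269
knob 5659 [320. 276.] med [0.4995 0.0011 0.145 ] zt 0.1476 circ [0.5012 0.0011] 0.0661
bench 80 [315. 199.] med [ 0.6186 -0.2471  0.0604] zt 0.0642 circ [ 0.6187 -0.2527] 0.0186
bench 119 [220. 395.] med [0.6123 0.2764 0.0611] zt 0.0645 circ [0.6124 0.2745] 0.0115
tray 970 [297. 410.] med [0.4963 0.2704 0.0675] zt 0.0686 circ [0.4963 0.2707] 0.0282
tray 1000 [355. 425.] med [0.4122 0.2714 0.0677] zt 0.0688 circ [0.4125 0.271 ] 0.0279
tray 1073 [416. 440.] med [0.328  0.2717 0.0676] zt 0.0686 circ [0.3285 0.2715] 0.0282
posttop 604 [339. 300.] med [0.4835 0.0823 0.1011] zt 0.1049 circ [0.4977 0.0112] 0.0869
knob 3423 [342. 253.] med [0.4947 0.0167 0.1457] zt 0.1488 circ [0.4984 0.012 ] 0.0682
42.175
diff -2.7629081534197297e-05 [-0.0026  0.0025]
```

View pics/side7.png

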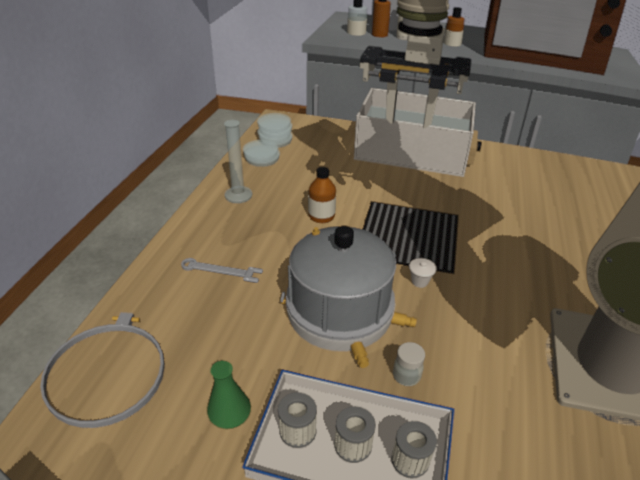

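The picture shows the cover home: its knob is at (344, 237), and the depth difference from the start is about 0. The three old cartridges stand in the tray, the other things are undisturbed and the arm is clear. I'm handing the job in.

```bash
python3 -c "
from plant import robot
print(robot.close_job())"
```

```text
the job is handed in; nothing more can be done
None
```

The job is handed in at 42 s: the three old cartridges are in the tray, the three new ones are fully down on the posts, and the cover is back home at its starting height, though no verdict came back.

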